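# Turn the slide plate over on its draining stand

## Robot

A 7-joint arm with a two-finger parallel gripper is mounted at the origin on a cart in front of the work surface, level with it; the furniture and walls round the work are solid. World frame = base frame: x ahead of the robot, y to its left, z up, the work surface at z = 0. Lengths are in m, angles in rad, forces in N, time in s.
With the tool pointing down it reaches from about 0.425 to 0.925 m from the base axis. Payload 6.8 kg.
Tool frame: the origin (TCP) lies midway between the tips of the shut fingers; the grasp point (between the pads) lies 19 mm behind it (grip_point_offset is the z of the grasp point in the tool frame, in m); z points along the fingers, y is the line along which they close (so a half turn about z gives the same grasp; the last joint's range is limited). The gripper opens to 85 mm and grips with 20 to 120 N. Pads are 22 mm wide; open, the fingers measure 114 mm over their backs; the gripper's body (76 mm by 85 mm) begins 54 mm behind the grasp point. The pads swing forward as they close: fully open they stand 13 mm farther back than shut.
Start: joints at [1.03, 0.477, 0.022, 1.555, -0.011, 1.109, -0.083], TCP at [0.283, -0.613, 0.231] pointing down, gripper open.
Joint ranges: [-2.96, 2.96], [-0.34, 2.1], [-1.41, 1.46], [0.24, 2.44], [-1.37, 4.51], [0.17, 1.92], [-2.96, 2.96]. Speed limits (rad/s): [2.39, 2.39, 3.14, 3.14, 3.14, 3.14, 3.14].

## Interface

Orientations are given as a rotation vector (axis times angle).
In Python, from bench import get_obs, grab_frame, calibration, hand_in, grip_point_offset gives the robot as it stands.
- The arm moves only by the shell command python3 -m pendant 'ROWS' [OPENING] [FORCE]. ROWS is a JSON object of lists of equal length, an entry for each row: "translation": the shift along the world's x, y, z in units of 25 mm (1.0 is 25 mm), a list of three; "delta_rot": the turn, a rotation vector about the world's x, y, z in units of 5 degrees (1.0 is 5 degrees), a list of three. In form: {"translation": [[dx, dy, dz], ...], "delta_rot": [[rx, ry, rz], ...]}. A call has 1 to 12 rows; each row is the pose to reach, as a shift and turn from the pose commanded when the call began; what a row does not reach only later rows make up. A row lasts 1/8 s, in which the tool goes at most 62.5 mm and 10.7 degrees, less where a joint would pass 70% of its speed; a pose out of reach is approached as far as the arm can. A call with a gripper value outside its range is refused whole. OPENING is the opening, from 0 (shut) to 1 (fully open), set as the call begins (- or left out, the last holds). The fingers move at their own pace and stop on an object; FORCE is the grip in N (left out, the last holds). Time passes only in rows, so rows that repeat a pose let the fingers close. It gives the time, the measured TCP pose, the force, the opening and the grip force at its end, in the units of the state.
- get_obs(): the state, without advancing time (a new reading comes with each control period).
- grab_frame(name): name is "side" or "top" or "wrist"; returns (picture, depth): 480x640x3 uint8, red, green, blue; 480x640 float32, m along the optical axis (not along the pixel's ray), 0 where there is no reading.
- calibration(name): a dict with "K" (3x3 intrinsics, pixels), "rvec" (rotation vector, rad) and "tvec" (3), from world to camera coordinates, as OpenCV has them. Camera axes: x right, y down, z forward; pixel columns grow to the right and rows downward; lengths in m; the calibration is good to about 2 mm. A picture is of the moment at which its call begins: read the wrist's pose just before it. calibration takes no time and is no camera call; for the wrist camera it gives the pose at the moment of the call.
- hand_in(): hands the job in; it is judged then, once.
The state is a dict: "clock": time; "joints": joint angles; "qvel": joint speeds; "tau": joint torques, N m; "tcp_pos": TCP position; "orientation": TCP orientation; "contact_force": force on the tool from outside, world axes, zero at the start; "moment": the same for the moment, N m; "grip_width": finger opening in m; "gripper_force": force on a finger pad.
Only numpy, scipy, OpenCV 4.12 (cv2) and the standard library are available. Lean on these libraries where they do the work, as an engineer would, in place of code of your own. Each camera call takes 0.05 s, during which the arm holds its last target. There are 200 camera calls.

## Task

The metal slide plate lies pockets-down on the draining stand. Turn it over and leave it lying flat on the deck with its slide pockets facing up, slid home between the side rails against the two rear stops. Lower it onto the deck, do not let it drop or slap down, and leave the beaker, the tip box and the small bottle where they stand.

Things in the scene. Friction and masses are not known exactly. Their poses are not given: they have to be found in the camera images.
- slide_plate: bare metal plate, 120 mm long (its x), 110 mm wide (y), 8 mm thick (z), 0.13 to 0.23 kg; origin at its centre, half-way up. Plain +z face, up at the start; the -z face has three shallow slide pockets, 78 mm long in x, 2.5 mm deep. Both ends alike. Too wide to grip from above; the 8 mm thickness can be gripped where it hangs over the deck's edge.
- stand: draining stand fixed to the bench (place and yaw vary): white plastic deck on two steel cheeks at its sides. Origin on the bench under its middle; x points from its open front (robot side) to its rear, z up. Deck top 90 mm up, 10 mm thick, 145 mm wide, from x = -80 to +70 mm, no fence at the front; below and before the front edge, between the cheeks, it is free to the bench.
- deck_front (a point): middle of the deck's front edge, at the deck's top; same axes as the stand
- home (a point): where the centre of the plate belongs when home: x = 0, y = 0, 94 mm up in the stand's frame; same axes as the stand, the plate's x along the stand's x (either way round)
- stops_mid (a point): on the deck, half-way between the two rear stops, in the plane of their front faces (x = 60 mm). The stops are 13 mm high, at the rear corners, y = 44.5 to 60.5 mm either side; the 89 mm between them is open, so fingers can reach behind the plate. A row of upright files, up to 265 mm high, stands 40 to 110 mm behind the stand
- rails_mid (a point): on the deck, half-way between the two steel side rails: 13 mm high, inner faces 61 mm either side, from x = 20 to 68 mm in the stand's frame, with flared mouths from x = 6 mm; no rails nearer the front
- beaker_250: glass beaker, 72 mm across, 93 mm high, left of the stand; origin under its middle; bystander
- tip_box: blue pipette tip box with clear lid, 74 x 120 x 70 mm, left of the stand; origin under its middle; bystander
- bottle_small: small white bottle, 42 mm across, 85 mm high, right of the stand; origin under its middle; bystander

How it is judged:
By the outcome, as a careful person would: the job done as asked, in the order asked, and still so for the second after the job is handed in, with the robot touching nothing.
It also fails if it takes over 69 s, if anything falls off the work surface, if the arm or the gripper's body presses on something with over 40 N, if the wrist force passes 120 N, or if a joint passes its speed limit or range.

## Working session

There is one attempt and no reset: what is moved stays moved. The work goes in short steps, Python scripts to look and compute and a shell command to move; the robot and the scene stay as the last step left them, time stands still between calls to the robot, and variables do not carry over. Pictures are saved under pics/ and viewed, at most 10 in all, crops included, and the job is handed in when it is done.

```bash
ls; mkdir -p pics; python3 - <<'E'
from bench import *
import cv2,numpy as np
o=get_obs(); print({k:np.round(v,3) for k,v in o.items()}, grip_point_offset)
for n in ("side","top"):
    p,d=grab_frame(n); cv2.imwrite(f"pics/{n}0.png",p[:,:,::-1]); np.save(f"pics/{n}0.npy",d)
    c=calibration(n); R=cv2.Rodrigues(np.array(c["rvec"]))[0]; print(n,np.round(c["K"],1).tolist(),"campos",-R.T@np.array(c["tvec"]).ravel(),"axis",R[2])
E
```

```text
pics
{'clock': np.float64(0.0), 'joints': array([ 1.03 ,  0.478,  0.022,  1.556, -0.012,  1.109, -0.083]), 'qvel': array([-0.   ,  0.001, -0.001,  0.   , -0.   ,  0.   ,  0.   ]), 'tau': array([ 0.0000e+00, -5.9645e+01,  1.6080e+00, -2.8120e+01,  1.2000e-02,
        9.0000e-03,  0.0000e+00]), 'tcp_pos': array([ 0.283, -0.612,  0.23 ]), 'orientation': array([-3.067e+00, -6.740e-01,  1.000e-03]), 'contact_force': array([-0.167, -0.217,  0.519]), 'moment': array([-0.034, -0.002,  0.014]), 'gripper_force': np.float64(0.0), 'grip_width': np.float64(0.085)} -0.0187
side [[522.8, 0.0, 314.6], [0.0, 522.8, 249.1], [0.0, 0.0, 1.0]] campos [-0.01562898  1.00412089  0.45366885] axis [ 0.53974885 -0.73530108 -0.4098823 ]
top [[511.1, 0.0, 324.9], [0.0, 511.1, 237.1], [0.0, 0.0, 1.0]] campos [0.29130483 0.34293895 0.93581433] axis [ 0.19301265  0.00609279 -0.98117735]
```

View pics/top0.png

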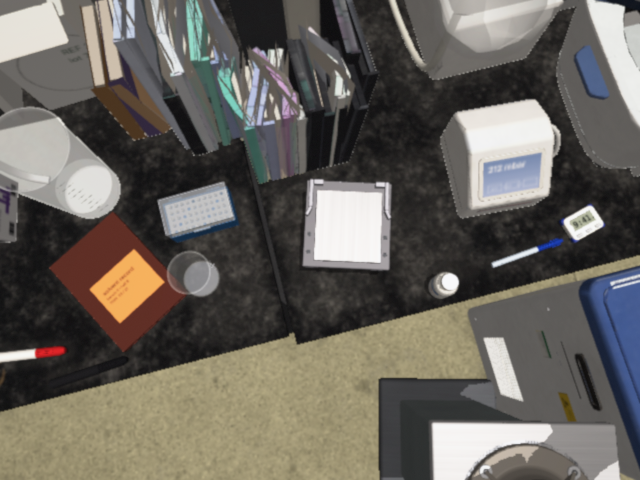

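View pics/side0.png

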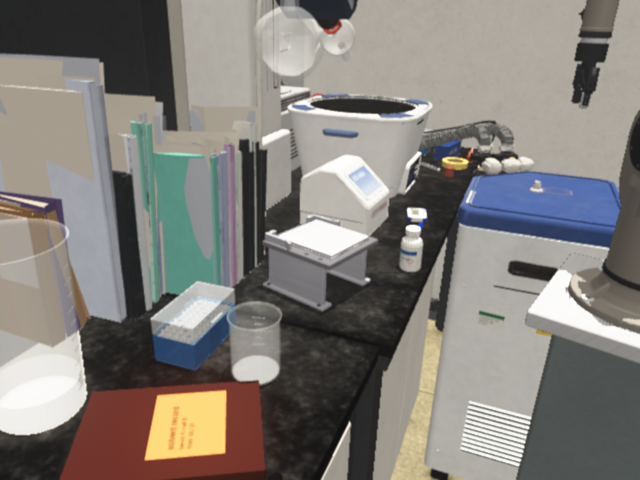

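Both views show the stand near top pixel (347,225), with its open front at row 270. The beaker is at (192,273), the tip box at (198,210) and the bottle at (443,284). I'll zoom in on the stand.

```bash
cat > h.py <<'E'
import cv2,numpy as np
from bench import *
def cam(n):
    c=calibration(n); return np.array(c["K"],float),cv2.Rodrigues(np.array(c["rvec"],float))[0],np.array(c["tvec"],float).ravel()
def ray(n,uv,z,C=None):
    K,R,t=C or cam(n); uv=np.atleast_2d(uv).astype(float)
    d=(np.linalg.inv(K)@np.c_[uv,np.ones(len(uv))].T).T@R; o=-R.T@t
    return o+d*((z-o[2])/d[:,2])[:,None]
def cloud(n,d):
    K,R,t=cam(n); v,u=np.mgrid[:480,:640]
    p=np.stack([(u-K[0,2])/K[0,0]*d,(v-K[1,2])/K[1,1]*d,d],-1)
    return (p-t)@R
E
python3 - <<'E'
from h import *
a=cv2.imread("pics/top0.png")[165:285,285:410]; b=cv2.imread("pics/side0.png")[205:315,250:390]
a=cv2.resize(a,(480,460),interpolation=cv2.INTER_CUBIC)
b=cv2.resize(b,None,fx=2.2,fy=2.2,interpolation=cv2.INTER_CUBIC)
im=np.zeros((460,480+b.shape[1],3),np.uint8); im[:,:480]=a; im[:b.shape[0],480:]=b
cv2.imwrite("pics/z0.png",im)
P=cloud("top",np.load("pics/top0.npy"))
for r in range(175,285,6): print(r,[f"{int(1000*P[r,c,2])}" for c in range(298,400,6)])
print(P[225,347])
E
```

```text
175 ['0', '0', '2', '1', '3', '1', '0', '0', '0', '0', '1', '-1', '0', '0', '2', '4', '0']
181 ['1', '0', '102', '104', '103', '3', '-2', '0', '0', '1', '1', '0', '0', '3', '1', '0', '2']
187 ['1', '-1', '104', '92', '89', '88', '91', '87', '89', '90', '89', '87', '87', '98', '101', '102', '0']
193 ['1', '-2', '103', '92', '97', '100', '100', '100', '98', '100', '101', '98', '99', '99', '90', '90', '0']
199 ['0', '0', '102', '90', '96', '99', '98', '100', '99', '99', '99', '97', '100', '100', '91', '90', '0']
205 ['1', '-2', '103', '99', '98', '99', '98', '101', '98', '99', '99', '99', '96', '98', '90', '91', '-1']
211 ['1', '2', '94', '100', '100', '99', '101', '99', '98', '99', '100', '97', '99', '98', '91', '90', '1']
217 ['-2', '-1', '89', '101', '100', '98', '99', '98', '99', '99', '99', '97', '99', '96', '90', '103', '1']
223 ['4', '0', '92', '95', '99', '98', '99', '96', '100', '99', '98', '95', '97', '96', '91', '87', '3']
229 ['4', '92', '89', '97', '100', '95', '98', '98', '98', '98', '101', '97', '100', '97', '90', '89', '2']
235 ['0', '92', '91', '97', '99', '102', '100',
[... 202 characters left out ...]
 '100', '97', '97', '96', '96', '98', '98', '99', '99', '91', '90', '0']
253 ['2', '91', '90', '99', '100', '98', '99', '97', '99', '97', '101', '98', '96', '100', '90', '90', '0']
259 ['1', '92', '91', '99', '100', '98', '99', '98', '98', '99', '98', '99', '98', '97', '91', '89', '0']
265 ['2', '88', '92', '91', '91', '93', '91', '92', '91', '89', '91', '92', '91', '90', '89', '90', '0']
271 ['0', '1', '1', '0', '2', '0', '0', '0', '0', '3', '1', '0', '1', '-1', '0', '0', '0']
277 ['1', '2', '0', '0', '2', '3', '0', '-1', '0', '-1', '1', '0', '1', '1', '0', '0', '1']
283 ['2', '0', '1', '0', '2', '0', '4', '3', '4', '1', '1', '2', '4', '1', '-3', '0', '2']
[0.47723817 0.31128293 0.09782337]
```

View pics/z0.png

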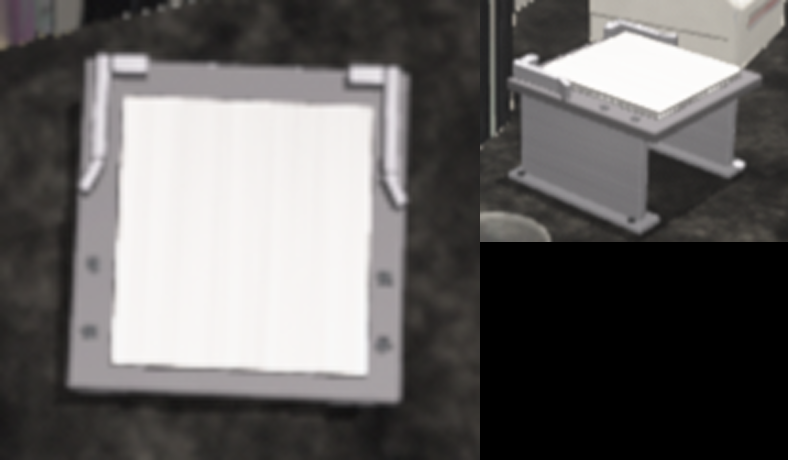

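```bash
cat >> h.py <<'E'
def side_pts(img_t,P):
    pass
def rect(pts):
    (c,s,a)=cv2.minAreaRect((pts[:,:2]*1000).astype(np.float32)); return np.array(c),s,a
def plate_mask(p,d,n="top",lo=.06):
    P=cloud(n,d); m=(p.min(-1)>200)&(d>0)&(P[...,2]>lo)&(P[...,2]<.3)&(P[...,0]<.7)&(P[...,0]>.2)&(P[...,1]>.1)&(P[...,1]<.5)
    k,l,s,_=cv2.connectedComponentsWithStats(m.astype(np.uint8)); return l==1+s[1:,4].argmax()
E
python3 - <<'E'
from h import *
p=cv2.imread("pics/top0.png")[:,:,::-1]; d=np.load("pics/top0.npy"); P=cloud("top",d)
m=plate_mask(p,d); v,u=np.nonzero(m); w=ray("top",np.c_[u,v],.098); print("plate",m.sum(),rect(w))
# deck
z=P[...,2]; m=((z>.07)&(z<.115)&(P[...,0]>.3)&(P[...,0]<.7)&(P[...,1]>.2)&(P[...,1]<.42)).astype(np.uint8)
k,l,s,_=cv2.connectedComponentsWithStats(m); m=l==1+s[1:,4].argmax()
v,u=np.nonzero(m); w=ray("top",np.c_[u,v],.09); print("deck all",rect(w)); print(cv2.boxPoints(cv2.minAreaRect((w[:,:2]*1000).astype(np.float32))))
# edges: front (last row per col), left/right (per row 230..262)
F=[(c,np.nonzero(m[:,c])[0].max()+.5) for c in range(312,384)]
L=[(np.nonzero(m[r])[0].min()-.5,r) for r in range(222,264)]; Rr=[(np.nonzero(m[r])[0].max()+.5,r) for r in range(222,264)]
B=[(c,np.nonzero(m[:,c])[0].min()-.5) for c in range(328,368)]
for n,e in zip("FLRB",(F,L,Rr,B)):
    w=ray("top",e,.09)[:,:2]; vx,vy,x,y=cv2.fitLine(w.astype(np.float32),cv2.DIST_HUBER,0,.001,.001).ravel(); print(n,np.degrees(np.arctan2(vy,vx)),x,y)
# bystanders
for nm,(c,r) in dict(beaker=(192,273),bottle=(443,284)).items(): print(nm,ray("top",(c,r),.05))
m2=((z>.15)&(z<.28)&(P[...,1]>.1)&(P[...,1]<.55)); print("files front x",np.percentile(P[m2][:,0],1), "at y near .31:",np.percentile(P[m2&(abs(P[...,1]-.31)<.06)][:,0],[1,5]))
E
```

```text
plate 4568 (array([476.73129272, 309.53414917]), (110.4009017944336, 120.22109985351562), 87.90099334716797)
deck all (array([480.85202026, 311.17733765]), (145.3148193359375, 152.7706756591797), 87.78812408447266)
[[401.7194  241.52216]
 [554.3762  235.62598]
 [559.9846  380.83252]
 [407.32782 386.7287 ]]
F 87.8342 0.40439788 0.31355786
L -2.1588385 0.44823867 0.38519204
R -2.7343683 0.45334876 0.24007526
B 88.373085 0.5549994 0.3126615
beaker [[0.39969586 0.57964181 0.05      ]]
bottle [[0.38461925 0.14294756 0.05      ]]
files front x 0.5822629449402779 at y near .31: [0.60604501 0.60947267]
```

The plate (white, lying on the grey deck) is centred at about (0.477, 0.310) with yaw about −2°. The stand origin is at about (0.4845, 0.3113) with yaw about −2.3°. The plate doesn't overhang the front. I'll pull it forward from behind with the fingers between the stops, then grip it.

```bash
python3 -m pendant '{"translation":[[0,0,2],[0.5,1.5,4],[1.5,4,5.2],[2.4,6.4,5.2],[3.3,8.8,5.2],[4.2,11.2,5.2],[5.1,13.6,5.2],[6,16,5.2],[6.8,18.2,5.2],[7,20.6,5.2],[7.2,23,5.2],[7.4,25.4,5.2]],"delta_rot":[[0,0,0],[0,0,0],[0,0,-0.6],[0,0,-1.2],[0,0,-1.8],[0,0,-2.4],[0,0,-3],[0,0,-3.6],[0,0,-4.2],[0,0,-4.8],[0,0,-5.4],[0,0,-5.4]]}' 0.5 20; python3 -c "
from bench import *;print(get_obs()['joints'])"
```

```text
clock: 1.6
tcp_pos: [0.4671, 0.0162, 0.3611]
orientation: [3.141, -0.062, -0.0]
contact_force: [0.9, -0.1, 0.7]
grip_width: 0.0427
gripper_force: 0.0
[ 0.25269806  0.04840172 -0.43320698  1.82649905  0.02151996  1.27133571
 -1.79642202]
```

```bash
python3 -m pendant '{"translation":[[0.4,2,0],[0.8,4.2,0],[1.2,6.4,0],[1.6,8.6,0],[2,10.8,0],[2.5,11.4,0],[3.2,11.4,-1.5],[3.4,11.4,-3],[3.5,11.4,-5],[3.5,11.4,-7],[3.5,11.4,-8],[3.5,11.4,-8]],"delta_rot":[[0,0,0],[0,0,0],[0,-0.5,0],[0,-1,0],[0,-2,0],[0,-3,0],[0,-3,0],[0,-3,0],[0,-3,0],[0,-3,0],[0,-3,0],[0,-3,0]]}'; python3 - <<'E'
from h import *
print(get_obs()['joints'])
p,d=grab_frame("wrist"); cv2.imwrite("pics/w1.png",p[:,:,::-1])
p,d=grab_frame("side"); cv2.imwrite("pics/s1.png",cv2.resize(p[60:330,200:440,::-1],None,fx=2,fy=2))
E
```

```text
clock: 3.1
tcp_pos: [0.5535, 0.2982, 0.1587]
orientation: [-3.113, 0.059, -0.403]
contact_force: [0.8, 0.5, -0.1]
grip_width: 0.0429
gripper_force: 0.0
[-0.2585808   0.43318574 -0.52974175  1.89047249  0.57875296  0.7582625
 -2.73894814]
```

View pics/s1.png

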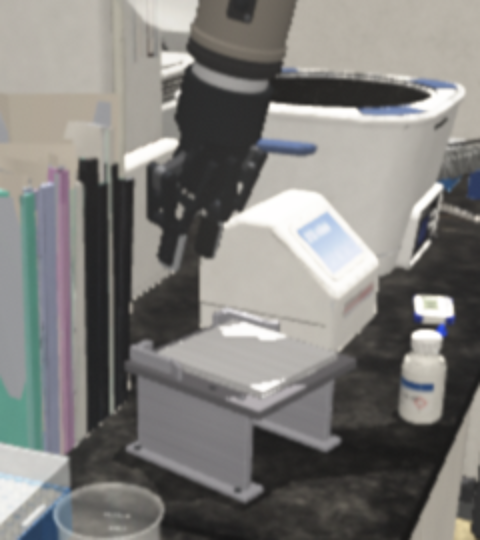

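The picture shows the gripper above and behind the plate, tilted towards the robot and clear of the files. I'll descend in small steps.

```bash
python3 -m pendant '{"translation":[[0,0,-0.8],[0,0,-1.6],[0,0,-2.2],[0,0,-2.5],[0,0,-2.5]],"delta_rot":[[0,0,0],[0,0,0],[0,0,0],[0,0,0],[0,0,0]]}'; python3 -c "
from bench import *;print(get_obs()['joints'])"
```

```text
clock: 3.82
tcp_pos: [0.5546, 0.2992, 0.0981]
orientation: [-3.11, 0.059, -0.408]
contact_force: [-0.6, -0.2, 0.8]
grip_width: 0.0429
gripper_force: 0.0
[-0.31040912  0.51102922 -0.47014406  1.93320615  0.6805394   0.65185349
 -2.84454625]
```

```bash
python3 -m pendant '{"translation":[[0,0.2,0],[0,0.35,0],[0,0.35,0],[0,0.35,-0.1],[0,0.35,-0.2],[0,0.35,-0.2]],"delta_rot":[[0,0,0],[0,0,0],[0,0,0],[0,0,0],[0,0,0],[0,0,0]]}'; python3 -c "
from bench import *;print(get_obs()['joints'])"
```

```text
clock: 4.58
tcp_pos: [0.5548, 0.3078, 0.0935]
orientation: [-3.11, 0.06, -0.409]
contact_force: [-0.3, 0.4, 0.6]
grip_width: 0.0423
gripper_force: 0.0
[-0.33098313  0.52283726 -0.46118174  1.92518706  0.68767406  0.65053473
 -2.86200066]
```

```bash
python3 -m pendant '{"translation":[[0,0,-0.1],[0,0,-0.15],[0,0,-0.15]],"delta_rot":[[0,0,0],[0,0,0],[0,0,0]]}';  python3 -m pendant '{"translation":[[0,0,-0.08],[0,0,-0.08]],"delta_rot":[[0,0,0],[0,0,0]]}'
```

```text
clock: 4.95
tcp_pos: [0.555, 0.3081, 0.0904]
orientation: [-3.109, 0.06, -0.41]
contact_force: [-1.4, -0.4, 3.9]
grip_width: 0.0426
gripper_force: 1.6
clock: 5.2
tcp_pos: [0.5552, 0.3082, 0.0899]
orientation: [-3.109, 0.06, -0.412]
contact_force: [-7.1, -3.7, 17.7]
grip_width: 0.0428
gripper_force: 8.7
```

```bash
python3 -m pendant '{"translation":[[0,0,0.2],[0,0,0.2],[-0.2,0,0.2],[-0.5,0.02,0.2],[-0.8,0.03,0.2],[-1.1,0.05,0.2],[-1.4,0.06,0.2],[-1.7,0.07,0.2],[-2,0.08,0.2],[-2.24,0.09,0.2],[-2.24,0.09,0.2]],"delta_rot":[[0,0,0],[0,0,0],[0,0,0],[0,0,0],[0,0,0],[0,0,0],[0,0,0],[0,0,0],[0,0,0],[0,0,0],[0,0,0]]}'; python3 - <<'E'
from h import *
p,d=grab_frame("top"); P=cloud("top",d); z=P[...,2]
cv2.imwrite("pics/t2.png",cv2.resize(p[160:310,270:420,::-1],None,fx=3,fy=3))
for r in range(230,296,5): print(r,[f"{int(1000*z[r,c])}" for c in range(300,392,6)])
E
```

```text
clock: 6.58
tcp_pos: [0.4983, 0.3106, 0.0931]
orientation: [-3.109, 0.058, -0.409]
contact_force: [0.6, -0.0, 0.9]
grip_width: 0.0424
gripper_force: 0.0
230 ['1', '90', '91', '426', '434', '439', '443', '445', '465', '474', '480', '487', '493', '501', '507', '513']
235 ['0', '90', '414', '935', '432', '438', '441', '456', '463', '471', '479', '487', '495', '500', '507', '513']
240 ['0', '91', '425', '434', '438', '437', '442', '457', '463', '469', '476', '485', '493', '498', '505', '513']
245 ['2', '90', '426', '433', '441', '446', '454', '456', '460', '467', '473', '483', '488', '497', '504', '510']
250 ['1', '91', '428', '436', '440', '447', '455', '462', '465', '462', '470', '479', '487', '496', '503', '511']
255 ['3', '91', '90', '433', '441', '449', '453', '459', '466', '470', '472', '474', '483', '491', '499', '508']
260 ['0', '90', '93', '99', '426', '449', '454', '460', '466', '468', '472', '473', '477', '488', '496', '503']
265 ['0', '89', '90', '99', '97', '95', '99', '461', '467', '467', '470', '474', '474', '482', '489', '499']
270 ['0', '0', '100', '99', '97', '99', '100', '97', '99', '98', '470', '472', '473', '474', '482', '493']
275 ['1', '0', '98', '98', '98', '100', '98', '98', '100', '99', '97', '96', '470', '470', '472', '484']
280 ['0', '2', '99', '99', '98', '98', '98', '99', '98', '98', '99', '99', '98', '97', '1', '0']
285 ['-1', '3', '99', '99', '98', '96', '99', '99', '100', '99', '100', '99', '97', '97', '2', '0']
290 ['2', '0', '97', '97', '98', '98', '98', '97', '99', '100', '96', '97', '99', '99', '0', '0']
295 ['0', '2', '0', '2', '0', '0', '0', '0', '2', '0', '1', '1', '3', '2', '1', '1']
```

View pics/t2.png

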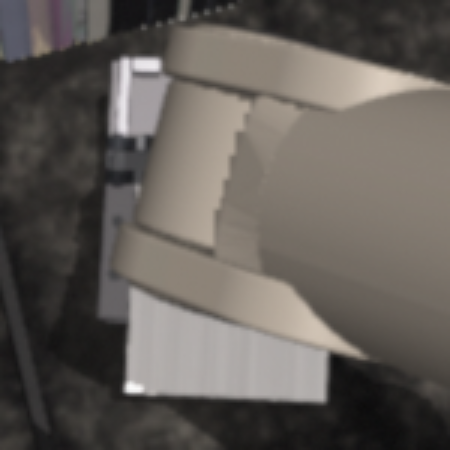

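The plate now overhangs the front by about 38 mm (front edge at rows 290–294, z 98 mm) and is still square. Before reorienting, I'll fit the arm's kinematics from the poses so far so I can plan the wrist configuration.

```bash
cat > kin.py <<'E'
import numpy as np, itertools, json, os
from scipy.spatial.transform import Rotation as R
from scipy.optimize import least_squares
D=[([1.03,.4775,.022,1.5555,-.0115,1.109,-.083],[.283,-.6125,.2303],[-3.067,-.674,.001]),
([0.25269806,0.04840172,-0.43320698,1.82649905,0.02151996,1.27133571,-1.79642202],[.4671,.0162,.3611],[3.141,-.062,0]),
([-0.2585808,0.43318574,-0.52974175,1.89047249,0.57875296,0.7582625,-2.73894814],[.5535,.2982,.1587],[-3.113,.059,-.403]),
([-0.31040912,0.51102922,-0.47014406,1.93320615,0.6805394,0.65185349,-2.84454625],[.5546,.2992,.0981],[-3.11,.059,-.408]),
([-0.33098313,0.52283726,-0.46118174,1.92518706,0.68767406,0.65053473,-2.86200066],[.5548,.3078,.0935],[-3.11,.06,-.409])]
if os.path.exists("more.json"): D+=json.load(open("more.json"))
AX="zyzyzyz"
def chain(q,s,b):
    r=R.from_euler("z",b); out=[r]
    for a,si,qi in zip(AX,s,q): r=r*R.from_euler(a,si*qi); out.append(r)
    return out
def fit_signs():
    best=[]
    for s in itertools.product([1,-1],repeat=7):
        if s[1]<0: continue   # absorbed by b
        for b0 in np.arange(0,6.28,1.57):
            def f(x): return np.concatenate([(R.from_rotvec(o).inv()*chain(q,s,x[0])[-1]*R.from_euler("z",x[1])).as_rotvec() for q,p,o in D])
            for c0 in (0,2,4):
                k=least_squares(f,[b0,c0]); best.append((k.cost,s,k.x))
    best.sort(key=lambda t:t[0]); return best
def fit_links(s,b,lam=1e-3):
    A=[];y=[]
    for q,p,o in D:
        c=chain(q,s,b); A.append(np.hstack([np.eye(3)]+[r.as_matrix() for r in c[1:]])); y.append(p)
    A=np.vstack(A); y=np.concatenate(y); n=A.shape[1]
    prior=np.zeros(n)
    prior[2]=.36; prior[3*2+2]=.4; prior[3*4+2]=.4; prior[3*7+2]=.3
    x=prior+np.linalg.lstsq(np.vstack([A,lam*np.eye(n)]),np.concatenate([y-A@prior,np.zeros(n)]),rcond=None)[0]
    return x.reshape(-1,3),np.abs(A@x-y).max()
E
python3 - <<'E'
from h import *
import json
np.set_printoptions(precision=3,suppress=True)
o=get_obs(); json.dump([[list(map(float,o[k])) for k in("joints","tcp_pos","orientation")]],open("more.json","w"))
from kin import *
B=fit_signs()
seen=set()
for c,s,x in B:
    if s in seen: continue
    seen.add(s); print(c,s,x)
    if len(seen)>4: break
c,s,x=B[0]
for lam in(1e-3,1e-2,.05):
    L,e=fit_links(s,x[0],lam); print(lam,e); print(L)
E
```

```text
1.0903504318321887e-06 (-1, 1, -1, 1, -1, 1, -1) [6.283 7.854]
0.3693030027077675 (1, 1, 1, 1, 1, 1, 1) [6.355 4.702]
0.5803552726592427 (-1, 1, 1, 1, -1, 1, -1) [1.256 2.166]
0.9456678137435054 (-1, 1, -1, 1, 1, 1, -1) [4.112 5.026]
1.4850982331698719 (-1, 1, 1, 1, 1, 1, -1) [ 5.367 -0.674]
0.001 7.356504885147608e-06
[[-0.     0.005  0.325]
 [ 0.001 -0.015 -0.035]
 [ 0.002 -0.015  0.471]
 [-0.001 -0.014  0.071]
 [ 0.001 -0.014  0.438]
 [ 0.002 -0.002  0.038]
 [ 0.002 -0.002  0.012]
 [-0.003 -0.001  0.312]]
0.01 0.00019886520441847466
[[ 0.009 -0.009  0.334]
 [-0.005 -0.007 -0.026]
 [-0.001 -0.007  0.461]
 [ 0.009 -0.015  0.061]
 [-0.015 -0.015  0.433]
 [ 0.006 -0.005  0.033]
 [ 0.002 -0.005  0.018]
 [-0.    -0.01   0.318]]
0.05 0.0006878635743094441
[[ 0.01  -0.01   0.351]
 [ 0.002 -0.002 -0.009]
 [-0.001 -0.002  0.449]
 [ 0.016 -0.014  0.049]
 [-0.025 -0.014  0.43 ]
 [ 0.01  -0.007  0.03 ]
 [ 0.008 -0.007  0.027]
 [-0.005 -0.018  0.327]]
```

```bash
cat >> kin.py <<'E'
S=(-1,1,-1,1,-1,1,-1); BC=(0.,np.pi/2)
LK,_=fit_links(S,0.)
LO=np.array([-2.96,-.34,-1.41,.24,-1.37,.17,-2.96]);HI=np.array([2.96,2.1,1.46,2.44,4.51,1.92,2.96])
def fk(q):
    c=chain(q,S,0.); p=LK[0].copy(); pts=[p]
    for r,l in zip(c[1:],LK[1:]): p=p+r.apply(l); pts.append(p)
    return p,c[-1]*R.from_euler("z",BC[1]),pts
def toolR(az,up,pitch=0):
    z=np.array([np.cos(az)*np.cos(pitch),np.sin(az)*np.cos(pitch),np.sin(pitch)]); h=np.array([-np.sin(az),np.cos(az),0])
    y=np.cross(z,h)*up; return R.from_matrix(np.c_[np.cross(y,z),y,z])
def ik(p,Rt,q0,w=.02):
    f=lambda q:np.r_[(fk(q)[0]-p)*10,(Rt.inv()*fk(q)[1]).as_rotvec()*2,w*(q-q0)*.1]
    k=least_squares(f,np.clip(q0,LO+.01,HI-.01),bounds=(LO,HI),max_nfev=60); r=f(k.x)[:6]
    return k.x,np.linalg.norm(r[:3])/10,np.linalg.norm(r[3:])/2
E
python3 - <<'E'
from kin import *
import sys
np.set_printoptions(precision=2,suppress=True)
rng=np.random.default_rng(0)
e=np.array([.999,-.04]); 
for az in (-20,0,20):
  for z in (.094,.2):
    a=np.radians(az-2.3); g=np.array([.377,.313]); t=np.r_[g+.019*np.array([np.cos(a),np.sin(a)]),z]
    sol=[]
    for i in range(25):
        q0=rng.uniform(LO,HI); q,ep,er=ik(t,toolR(a,1),q0)
        if ep<.003 and er<.02: sol.append(q)
    print(az,z,len(sol))
    uniq=[]
    for q in sol:
        if all(np.abs(q-u).max()>.5 for u in uniq): uniq.append(q)
    for q in uniq[:6]: P=fk(q)[2]; print("  ",q,"elbow",P[3],"wrist",P[5])
E
```

```text
-20 0.094 8
   [-2.5   2.09  1.28  2.21 -0.72  0.64 -1.41] elbow [-0.36  0.31  0.03] wrist [0.1  0.43 0.09]
   [-2.23  1.46  0.84  2.21  0.68  0.7  -2.75] elbow [-0.3   0.45  0.36] wrist [0.09 0.43 0.09]
-20 0.2 5
   [-2.34  1.44  1.13  2.29  0.53  0.59 -2.4 ] elbow [-0.35  0.41  0.37] wrist [0.09 0.43 0.19]
   [-1.92  0.91  0.51  2.28  1.13  1.22 -2.96] elbow [-0.1   0.42  0.63] wrist [0.09 0.43 0.19]
   [-2.43  1.94  1.46  2.29 -0.61  0.56 -1.27] elbow [-0.37  0.36  0.1 ] wrist [0.1  0.43 0.2 ]
0 0.094 8
   [-1.42  1.08 -0.12  2.39  1.59  1.69  2.82] elbow [0.12 0.47 0.54] wrist [0.07 0.32 0.09]
   [-1.92  1.21  0.38  2.41  1.49  1.14  2.75] elbow [-0.13  0.49  0.48] wrist [0.07 0.32 0.09]
   [-2.63  2.09  1.08  2.42 -1.27  0.19 -0.99] elbow [-0.4   0.27  0.03] wrist [0.07 0.33 0.09]
   [-2.31  1.54  0.76  2.43  1.39  0.57  2.74] elbow [-0.33  0.43  0.32] wrist [0.07 0.32 0.09]
0 0.2 0
20 0.094 0
20 0.2 0
```

```bash
cat > plan.py <<'E'
from kin import *
np.set_printoptions(precision=2,suppress=True)
a=np.radians(-2.3)
rng=np.random.default_rng(1)
for (x,z) in ((.402,.094),(.402,.13),(.402,.15),(.44,.15),(.46,.2),(.50,.2)):
    best=[]
    for up in(1,-1):
      for i in range(14):
        q0=np.array([-1.6,1.1,0,2.3,1.6,1.5,2.8 if up>0 else -.3])+rng.normal(0,.25,7); q,ep,er=ik(np.array([x,.313,z]),toolR(a,up),q0)
        best.append((ep+er*.1+max(0,q[3]-2.38),up,ep,er,q,fk(q)[2][3]))
      b=min([t for t in best if t[1]==up],key=lambda t:t[0]); print(x,z,up,"ep %.4f er %.3f"%(b[2],b[3]),b[4],"elbow",b[5])
E
python3 plan.py
```

```text
0.402 0.094 1 ep 0.0000 er 0.000 [-1.34  1.08 -0.18  2.38  1.62  1.76  2.84] elbow [0.15 0.46 0.54]
0.402 0.094 -1 ep 0.0000 er 0.000 [-1.17  1.09 -0.35  2.38  1.67  1.92 -0.26] elbow [0.23 0.43 0.53]
0.402 0.13 1 ep 0.0000 er 0.000 [-1.35  0.99 -0.18  2.42  1.61  1.74  2.9 ] elbow [0.14 0.44 0.58]
0.402 0.13 -1 ep 0.0000 er 0.000 [-1.32  0.98 -0.21  2.43  1.62  1.76 -0.24] elbow [0.16 0.43 0.59]
0.402 0.15 1 ep 0.0000 er 0.000 [-1.41  0.93 -0.12  2.44  1.6   1.67  2.92] elbow [0.11 0.43 0.61]
0.402 0.15 -1 ep 0.0000 er 0.000 [-1.13  0.95 -0.41  2.43  1.66  1.92 -0.16] elbow [0.23 0.39 0.6 ]
0.44 0.15 1 ep 0.0000 er 0.000 [-1.34  0.93 -0.07  2.42  1.71  1.66  2.95] elbow [0.14 0.42 0.61]
0.44 0.15 -1 ep 0.0000 er 0.000 [-1.24  0.91 -0.18  2.42  1.73  1.74 -0.16] elbow [0.18 0.4  0.62]
0.46 0.2 1 ep 0.0034 er 0.026 [-1.67  0.88  0.37  2.44  1.69  1.32  2.96] elbow [0.   0.42 0.64]
0.46 0.2 -1 ep 0.0000 er 0.000 [-1.09  0.78 -0.28  2.44  1.8   1.78 -0.01] elbow [0.22 0.32 0.67]
0.5 0.2 1 ep 0.0000 er 0.000 [-1.58  0.87  0.4   2.43  1.83  1.3   2.96] elbow [0.04 0.42 0.64]
0.5 0.2 -1 ep 0.0000 er 0.000 [-1.2   0.77 -0.04  2.41  1.87  1.61 -0.03] elbow [0.18 0.34 0.68]
```

```bash
cat > plan2.py <<'E'
from kin import *
from bench import get_obs
np.set_printoptions(precision=2,suppress=True)
a=np.radians(-2.3); o=get_obs(); q=np.array(o["joints"]); p0=np.array(o["tcp_pos"]); R0=R.from_rotvec(o["orientation"])
qs=[-1.25,1.08,-.28,2.36,1.65,1.8,-.3]
def best(t,Rt,n=20):
    rng=np.random.default_rng(2); B=[]
    for i in range(n):
        k=ik(np.array(t),Rt,np.array(qs)+rng.normal(0,.2,7)); B.append((k[1]+.1*k[2]+max(0,k[0][3]-2.36)*.1,k))
    return min(B,key=lambda b:b[0])[1]
for t in ([.398,.40,.094],[.398,.40,.15],[.398,.42,.2],[.40,.314,.094]):
    k=best(t,toolR(a,-1)); print(t,k)
k=best([.398,.41,.16],toolR(a,-1)); qp=k[0]
qA=ik(p0+[.005,0,.2],R0,q)[0]; print("qA",qA,"qp",qp)
n=18
for i in range(n+1):
    f=i/n; qi=qA+(qp-qA)*f; P,Rr,pts=fk(qi); d=(Rr*R0.inv()).as_rotvec()
    print(i,"T",(P-p0)/.025,"R",np.degrees(d)/5,"tcp",P,"zax",Rr.as_matrix()[:,2],"wr",pts[5])
E
python3 plan2.py
```

```text
[0.398, 0.4, 0.094] (array([-1.19,  1.06, -0.38,  2.22,  1.69,  1.91, -0.05]), np.float64(2.504046817988861e-08), np.float64(9.45026214892234e-08))
[0.398, 0.4, 0.15] (array([-1.18,  0.93, -0.41,  2.26,  1.67,  1.89,  0.03]), np.float64(2.6217498781221573e-08), np.float64(1.3263583429665246e-07))
[0.398, 0.42, 0.2] (array([-1.3 ,  0.79, -0.28,  2.25,  1.62,  1.76,  0.13]), np.float64(3.423910167249342e-08), np.float64(3.805188899378622e-07))
[0.4, 0.314, 0.094] (array([-1.17,  1.09, -0.35,  2.38,  1.67,  1.92, -0.26]), np.float64(1.6059286249123034e-08), np.float64(1.6515123395384102e-07))
qA [-0.31  0.22 -0.52  1.83  0.36  0.97 -2.6 ] qp [-1.18  0.91 -0.41  2.25  1.67  1.89  0.06]
0 T [0.2 0.  8. ] R [ 0. -0. -0.] tcp [0.5  0.31 0.29] zax [ 0.26  0.   -0.97] wr [0.42 0.32 0.61]
1 T [-0.33 -0.46  6.86] R [-1.72  0.38  2.41] tcp [0.49 0.3  0.26] zax [ 0.24 -0.09 -0.97] wr [0.41 0.34 0.58]
2 T [-0.78 -0.94  5.89] R [-3.4   0.84  4.84] tcp [0.48 0.29 0.24] zax [ 0.23 -0.19 -0.96] wr [0.4  0.35 0.55]
3 T [-1.15 -1.41  5.07] R [-5.06  1.38  7.28] tcp [0.47 0.28 0.22] zax [ 0.23 -0.28 -0.9
[... 1032 characters left out ...]
0.46 0.28]
13 T [-1.78 -0.73  2.81] R [ 19.84 -11.49 -25.09] tcp [0.45 0.29 0.16] zax [ 0.8  -0.51 -0.3 ] wr [0.19 0.46 0.26]
14 T [-1.97  0.07  2.82] R [ 18.67 -11.59 -22.39] tcp [0.45 0.31 0.16] zax [ 0.87 -0.44 -0.23] wr [0.17 0.45 0.24]
15 T [-2.27  0.96  2.83] R [ 17.56 -11.71 -19.69] tcp [0.44 0.33 0.16] zax [ 0.92 -0.36 -0.16] wr [0.14 0.45 0.22]
16 T [-2.71  1.93  2.81] R [ 16.51 -11.83 -17.01] tcp [0.43 0.36 0.16] zax [ 0.96 -0.26 -0.1 ] wr [0.12 0.44 0.2 ]
17 T [-3.29  2.95  2.76] R [ 15.53 -11.97 -14.34] tcp [0.42 0.38 0.16] zax [ 0.99 -0.16 -0.05] wr [0.1  0.43 0.18]
18 T [-4.03  3.98  2.68] R [ 14.6  -12.13 -11.7 ] tcp [0.4  0.41 0.16] zax [ 1.   -0.04  0.  ] wr [0.07 0.42 0.16]
```

```bash
python3 -m pendant '{"translation":[[0.3,0,1],[0.3,0,3],[0.3,0,5.5],[0.2,0,8],[-0.05,-0.23,8],[-0.33,-0.46,7.8],[-0.55,-0.7,7.4],[-0.78,-0.94,7],[-1,-1.2,6.6],[-1.15,-1.41,6.2],[-1.3,-1.6,5.8],[-1.43,-1.84,5.5]],"delta_rot":[[0,0,0],[0,0,0],[0,0,0],[0,0,0],[-0.85,0.2,1.2],[-1.7,0.4,2.4],[-2.55,0.6,3.6],[-3.4,0.84,4.84],[-4.2,1.1,6],[-5.06,1.38,7.28],[-5.9,1.7,8.5],[-6.7,2,9.7]]}'; cat > plan3.py <<'E'
from kin import *
import json,sys
from bench import get_obs
np.set_printoptions(precision=2,suppress=True)
o=get_obs(); q=np.array(o["joints"]); p0=np.array(o["tcp_pos"]); R0=R.from_rotvec(o["orientation"])
M=json.load(open("more.json")); M.append([list(map(float,o[k])) for k in("joints","tcp_pos","orientation")]); 
P,Rr,_=fk(q); print("joints",q,"model err mm",(P-p0)*1000,(Rr.inv()*R0).as_rotvec()); json.dump(M,open("more.json","w"))
E
python3 plan3.py; cat > plan4.py <<'E'
from plan2 import best
E
sed -i 's/^for t in (\[.398,.40,.094\].*$/for t in ():/; s/^qA=.*$/qA=q/; s/^n=18/import sys; n=int(sys.argv[1])/' plan2.py; python3 plan2.py 20
```

```text
clock: 8.12
tcp_pos: [0.4631, 0.2642, 0.23]
orientation: [2.422, 1.165, 0.094]
contact_force: [0.3, 0.6, -0.4]
grip_width: 0.0426
gripper_force: 0.0
joints [-0.41  0.36 -0.61  1.88  0.66  1.25 -1.99] model err mm [3.62 2.07 2.92] [0. 0. 0.]
0 T [-0.  0.  0.] R [-0.  0.  0.] tcp [0.46 0.26 0.23] zax [ 0.25 -0.36 -0.9 ] wr [0.38 0.38 0.52]
1 T [-0.13 -0.19 -0.48] R [-1.13  0.45  1.63] tcp [0.46 0.26 0.22] zax [ 0.27 -0.41 -0.87] wr [0.37 0.4  0.5 ]
2 T [-0.22 -0.35 -0.91] R [-2.28  0.92  3.23] tcp [0.46 0.26 0.21] zax [ 0.3  -0.46 -0.84] wr [0.36 0.41 0.48]
3 T [-0.3  -0.47 -1.28] R [-3.45  1.41  4.82] tcp [0.46 0.25 0.2 ] zax [ 0.33 -0.5  -0.8 ] wr [0.35 0.42 0.46]
4 T [-0.34 -0.55 -1.6 ] R [-4.65  1.93  6.39] tcp [0.45 0.25 0.19] zax [ 0.37 -0.54 -0.76] wr [0.33 0.43 0.44]
5 T [-0.37 -0.58 -1.87] R [-5.88  2.47  7.92] tcp [0.45 0.25 0.18] zax [ 0.41 -0.57 -0.72] wr [0.32 0.43 0.42]
6 T [-0.38 -0.56 -2.09] R [-7.14  3.03  9.41] tcp [0.45 0.25 0.18] zax [ 0.45 -0.59 -0.67] wr [0.31 0.44 0.4 ]
7 T [-0.38 -0.49 -2.27] R [-8.44  3.61 10.87] tcp [0.45 0.25 0.17] zax [ 0.5  -0.6  -0.62] wr 
[... 806 characters left out ...]
0.46 0.25]
15 T [-0.81  2.4  -2.72] R [-20.59   9.05  19.8 ] tcp [0.44 0.32 0.16] zax [ 0.89 -0.4  -0.21] wr [0.15 0.46 0.23]
16 T [-1.03  3.03 -2.72] R [-22.39   9.83  20.37] tcp [0.44 0.34 0.16] zax [ 0.92 -0.34 -0.17] wr [0.13 0.45 0.22]
17 T [-1.32  3.69 -2.73] R [-24.25  10.65  20.75] tcp [0.43 0.36 0.16] zax [ 0.95 -0.27 -0.12] wr [0.12 0.45 0.2 ]
18 T [-1.67  4.38 -2.74] R [-26.17  11.49  20.92] tcp [0.42 0.37 0.16] zax [ 0.98 -0.2  -0.08] wr [0.1  0.44 0.19]
19 T [-2.1   5.1  -2.77] R [ 26.43 -11.59 -19.55] tcp [0.41 0.39 0.16] zax [ 0.99 -0.12 -0.04] wr [0.09 0.43 0.17]
20 T [-2.6   5.83 -2.8 ] R [ 25.83 -11.32 -17.5 ] tcp [0.4  0.41 0.16] zax [ 1.   -0.04  0.  ] wr [0.07 0.42 0.16]
```

```bash
python3 -m pendant '{"translation":[[-0.1,-0.2,-0.3],[-0.2,-0.35,-0.6],[-0.3,-0.47,-0.9],[-0.34,-0.55,-1.2],[-0.37,-0.58,-1.5],[-0.38,-0.56,-1.7],[-0.38,-0.49,-1.9],[-0.37,-0.35,-2],[-0.37,-0.15,-2.1],[-0.37,0.1,-2.2],[-0.4,0.45,-2.3],[-0.4,0.45,-2.3]],"delta_rot":[[-1.13,0.45,1.63],[-2.28,0.92,3.23],[-3.45,1.41,4.82],[-4.65,1.93,6.39],[-5.88,2.47,7.92],[-7.14,3.03,9.41],[-8.44,3.61,10.87],[-9.78,4.21,12.27],[-11.16,4.84,13.61],[-12.6,5.5,14.9],[-14.1,6.15,16.1],[-14.1,6.15,16.1]]}'; python3 plan3.py; python3 plan2.py 10
```

```text
clock: 9.62
tcp_pos: [0.4524, 0.2759, 0.1718]
orientation: [0.331, 2.039, -0.656]
contact_force: [-0.5, -0.4, -0.1]
grip_width: 0.043
gripper_force: 0.0
joints [-0.73  0.69 -0.65  2.06  1.25  1.68 -0.88] model err mm [-0.3  -0.54  0.23] [-0. -0. -0.]
0 T [-0.  0. -0.] R [ 0.  0. -0.] tcp [0.45 0.28 0.17] zax [ 0.71 -0.57 -0.42] wr [0.22 0.46 0.31]
1 T [-0.06  0.4  -0.15] R [-1.31  0.31  1.16] tcp [0.45 0.29 0.17] zax [ 0.75 -0.54 -0.37] wr [0.2  0.46 0.29]
2 T [-0.15  0.84 -0.27] R [-2.66  0.57  2.28] tcp [0.45 0.3  0.17] zax [ 0.8  -0.51 -0.33] wr [0.19 0.46 0.27]
3 T [-0.26  1.31 -0.37] R [-4.04  0.79  3.36] tcp [0.45 0.31 0.16] zax [ 0.84 -0.47 -0.29] wr [0.17 0.46 0.26]
4 T [-0.41  1.81 -0.44] R [-5.47  0.96  4.39] tcp [0.44 0.32 0.16] zax [ 0.87 -0.42 -0.24] wr [0.16 0.46 0.24]
5 T [-0.59  2.35 -0.49] R [-6.93  1.07  5.38] tcp [0.44 0.33 0.16] zax [ 0.91 -0.37 -0.2 ] wr [0.14 0.45 0.22]
6 T [-0.81  2.91 -0.52] R [-8.42  1.13  6.31] tcp [0.43 0.35 0.16] zax [ 0.94 -0.31 -0.16] wr [0.13 0.45 0.21]
7 T [-1.08  3.49 -0.53] R [-9.96  1.14  7.17] tcp [0.43 0.36 0.16] zax [ 0.96 -0.25 -0.12] wr [0.11 0.44 0.2 ]
8 T [-1.39  4.1  -0.53] R [-11.52   1.08   7.97] tcp [0.42 0.38 0.16] zax [ 0.98 -0.18 -0.08] wr [0.1  0.44 0.18]
9 T [-1.76  4.73 -0.51] R [-13.12   0.97   8.68] tcp [0.41 0.39 0.16] zax [ 0.99 -0.11 -0.04] wr [0.08 0.43 0.17]
10 T [-2.18  5.36 -0.47] R [-14.75   0.79   9.31] tcp [0.4  0.41 0.16] zax [ 1.   -0.04  0.  ] wr [0.07 0.42 0.16]
```

```bash
python3 -m pendant '{"translation":[[-0.06,0.4,-0.1],[-0.15,0.84,-0.2],[-0.26,1.31,-0.3],[-0.4,1.8,-0.3],[-0.6,2.35,-0.4],[-0.8,2.9,-0.4],[-1.08,3.5,-0.5],[-1.4,4.1,-0.5],[-1.76,4.73,-0.5],[-2.18,5.36,-0.5],[-2.2,5.4,-0.5]],"delta_rot":[[-1.31,0.31,1.16],[-2.66,0.57,2.28],[-4,0.8,3.36],[-5.47,0.96,4.4],[-6.93,1.07,5.38],[-8.42,1.13,6.3],[-9.96,1.14,7.17],[-11.52,1.08,7.97],[-13.1,0.97,8.7],[-14.75,0.79,9.3],[-14.75,0.79,9.3]]}' 0.4; python3 plan3.py; python3 - <<'E'
from h import *
from scipy.spatial.transform import Rotation as R
o=get_obs(); M=R.from_rotvec(o['orientation']).as_matrix(); print(M)
p,d=grab_frame("top"); cv2.imwrite("pics/t3.png",p[:,:,::-1])
p2,d2=grab_frame("side"); cv2.imwrite("pics/s3.png",p2[:,:,::-1])
z=cloud("top",d)[...,2]
P=cloud("top",d); m=(abs(z-.098)<.006)&(P[...,0]>.34)&(P[...,0]<.402)&(P[...,1]>.2)&(P[...,1]<.4)&(p.sum(-1)>240)
v,u=np.nonzero(m); w=ray("top",np.c_[u,v],.098); print("overhang x",np.percentile(w[:,0],[.5,2]),"y",w[:,1].min(),w[:,1].max())
b=np.zeros((330,790,3),np.uint8); b[:330,:390]=p[100:430,150:540,::-1]; b[:330,395:785]=p2[110:440,130:520,::-1]; cv2.imwrite("pics/c3.png",b)
E
```

```text
clock: 11.0
tcp_pos: [0.398, 0.4109, 0.1605]
orientation: [-1.185, 1.241, -1.236]
contact_force: [-0.9, 0.0, 0.4]
grip_width: 0.0346
gripper_force: 0.0
joints [-1.2   0.91 -0.4   2.22  1.66  1.88  0.07] model err mm [-0.17  0.28  0.01] [-0. -0. -0.]
[[-4.05760176e-02  1.03911640e-03  9.99175914e-01]
 [-9.99163723e-01  5.00583528e-03 -4.05807285e-02]
 [-5.04387814e-03 -9.99986931e-01  8.35130556e-04]]
overhang x [0.36346161 0.36471009] y 0.2600618352119324 0.37015626224176856
```

View pics/c3.png

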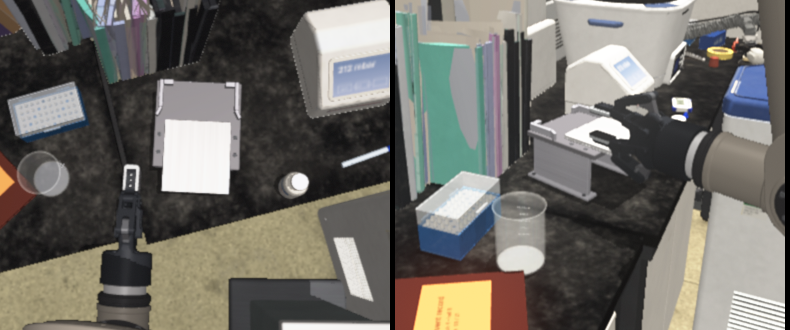

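Picture: the tool is level beside the overhanging plate. The overhang front edge is at top row ≈292 and spans y 0.26–0.37; the bystanders haven't moved. Next: down, then sideways to straddle the plate.

```bash
python3 -m pendant '{"translation":[[0,0,-1],[0,0,-2],[0,0,-2.66],[0,0,-2.66],[0,-0.7,-2.66],[0,-1.4,-2.66],[0,-2.1,-2.66],[0,-2.8,-2.66],[0,-3.4,-2.66],[0,-3.84,-2.66],[0,-3.84,-2.66]],"delta_rot":[[0,0,0],[0,0,0],[0,0,0],[0,0,0],[0,0,0],[0,0,0],[0,0,0],[0,0,0],[0,0,0],[0,0,0],[0,0,0]]}'; python3 plan3.py
```

```text
clock: 12.48
tcp_pos: [0.3984, 0.3142, 0.0945]
orientation: [-1.187, 1.239, -1.238]
contact_force: [-0.3, -0.2, -0.1]
grip_width: 0.0341
gripper_force: 0.0
joints [-1.22  1.09 -0.32  2.36  1.64  1.89 -0.26] model err mm [-0.   -0.14 -0.25] [ 0.  0. -0.]
```

```bash
python3 -m pendant '{"translation":[[0,0,0],[0,0,0],[0,0,0],[0,0,0],[0,0,0]],"delta_rot":[[0,0,0],[0,0,0],[0,0,0],[0,0,0],[0,0,0]]}' 0 50;python3 -m pendant '{"translation":[[0,0,0.1],[0,0,0.3],[0,0,0.6],[0,0,0.6]],"delta_rot":[[0,0,0],[0,0,0],[0,0,0],[0,0,0]]}';  python3 plan3.py; sed -i 's/^import sys.*//' plan.py; cat > plan5.py <<'E'
from kin import *
from bench import get_obs
np.set_printoptions(precision=2,suppress=True)
q0=np.array(get_obs()["joints"]); a=np.radians(-2.3); q=q0.copy()
for t in ([.40,.314,.125],[.41,.314,.14],[.42,.314,.155],[.43,.314,.165],[.45,.314,.17],[.43,.33,.165],[.43,.36,.165]):
    for az in(-10,0,10):
        k=ik(np.array(t),toolR(a+np.radians(az),-1),q0,.05); print(t,az,k[0],"%.4f %.3f"%k[1:])
E
python3 plan5.py
```

```text
clock: 13.1
tcp_pos: [0.3981, 0.3149, 0.0941]
orientation: [-1.188, 1.238, -1.237]
contact_force: [-0.2, 1.9, -0.7]
grip_width: 0.007
gripper_force: 50.2
clock: 13.6
tcp_pos: [0.3983, 0.3145, 0.1097]
orientation: [-1.187, 1.239, -1.238]
contact_force: [-0.2, -0.5, -1.9]
grip_width: 0.0074
gripper_force: 50.2
joints [-1.22  1.05 -0.33  2.38  1.64  1.88 -0.24] model err mm [0.02 0.02 0.  ] [-0. -0. -0.]
[0.4, 0.314, 0.125] -10 [-1.19  0.99 -0.36  2.28  1.5   1.86 -0.12] 0.0000 0.000
[0.4, 0.314, 0.125] 0 [-1.22  1.01 -0.33  2.39  1.64  1.87 -0.21] 0.0000 0.000
[0.4, 0.314, 0.125] 10 [-1.23  1.06 -0.29  2.44  1.74  1.92 -0.28] 0.0084 0.065
[0.41, 0.314, 0.14] -10 [-1.18  0.95 -0.35  2.29  1.52  1.85 -0.08] 0.0000 0.000
[0.41, 0.314, 0.14] 0 [-1.2   0.97 -0.32  2.4   1.66  1.86 -0.17] 0.0000 0.000
[0.41, 0.314, 0.14] 10 [-1.19  1.02 -0.31  2.44  1.77  1.92 -0.23] 0.0098 0.075
[0.42, 0.314, 0.155] -10 [-1.17  0.91 -0.34  2.29  1.54  1.84 -0.04] 0.0000 0.000
[0.42, 0.314, 0.155] 0 [-1.18  0.92 -0.31  2.41  1.68  1.84 -0.13] 0.0000 0.000
[0.42, 0.314, 0.155] 10 [-1.14  0.97 -0.33  2.44  1.8
[... 290 characters left out ...]
 -10 [-1.13  0.87 -0.3   2.29  1.6   1.8   0.02] 0.0000 0.000
[0.45, 0.314, 0.17] 0 [-1.14  0.87 -0.27  2.41  1.76  1.79 -0.08] 0.0000 0.000
[0.45, 0.314, 0.17] 10 [-1.02  0.92 -0.36  2.44  1.92  1.92 -0.07] 0.0099 0.072
[0.43, 0.33, 0.165] -10 [-1.16  0.89 -0.33  2.26  1.56  1.83  0.02] 0.0000 0.000
[0.43, 0.33, 0.165] 0 [-1.18  0.89 -0.3   2.38  1.71  1.82 -0.07] 0.0000 0.000
[0.43, 0.33, 0.165] 10 [-1.08  0.93 -0.37  2.44  1.87  1.92 -0.09] 0.0069 0.051
[0.43, 0.36, 0.165] -10 [-1.17  0.89 -0.33  2.2   1.56  1.83  0.07] 0.0000 0.000
[0.43, 0.36, 0.165] 0 [-1.19  0.88 -0.3   2.32  1.71  1.81 -0.01] 0.0000 0.000
[0.43, 0.36, 0.165] 10 [-1.2   0.89 -0.26  2.44  1.89  1.81 -0.1 ] 0.0000 0.000
```

```bash
python3 -m pendant '{"translation":[[0,0,0.7],[0.1,0,1.4],[0.2,0,2.1],[0.2,0,2.2],[0.2,0,2.2],[0.2,0,2.2],[0.2,0,2.2],[0.2,0,2.2],[0.2,0,2.2],[0.2,0,2.2],[0.2,0,2.2],[0.2,0,2.2]],"delta_rot":[[0,0,0],[0,0,0],[0,0,0],[-1,0,0],[-3,0.1,0],[-5,0.2,0],[-7,0.3,0],[-9,0.35,0],[-11,0.45,0],[-13,0.5,0],[-15,0.6,0],[-16,0.65,0]]}' 0 70; python3 plan3.py
```

```text
clock: 15.1
tcp_pos: [0.4032, 0.3145, 0.164]
orientation: [-2.147, 0.227, -2.153]
contact_force: [0.1, 0.9, -1.9]
grip_width: 0.007
gripper_force: 72.2
joints [-1.26  0.89 -0.28  2.43  1.62  1.8   1.25] model err mm [0.04 0.11 0.1 ] [ 0.  0. -0.]
```

```bash
python3 -m pendant '{"translation":[[0,0,0],[0,0,0],[0,0,0],[0,0,0],[0,0,0],[0,0,0],[0,0,0],[0,0,0],[0,0,0]],"delta_rot":[[-2,0.1,0],[-4,0.15,0],[-6,0.25,0],[-8,0.3,0],[-10,0.4,0],[-12,0.5,0],[-14,0.55,0],[-16,0.65,0],[-17,0.7,0]]}'; python3 plan3.py;  python3 - <<'E'
from h import *
from scipy.spatial.transform import Rotation as R
o=get_obs(); print(R.from_rotvec(o['orientation']).as_matrix())
p,d=grab_frame("top");p2,d2=grab_frame("side");np.save("pics/t4.npy",d);cv2.imwrite("pics/t4.png",p[:,:,::-1])
b=np.zeros((400,790,3),np.uint8); b[:,:390]=cv2.resize(p[160:300,280:417,::-1],(390,400)); b[:,395:785]=cv2.resize(p2[190:330,250:387,::-1],(390,400)); cv2.imwrite("pics/c4.png",b)
E
```

```text
clock: 16.23
tcp_pos: [0.4032, 0.3145, 0.164]
orientation: [1.413, 1.043, 1.365]
contact_force: [-0.6, 0.1, -2.1]
grip_width: 0.0067
gripper_force: 72.3
joints [-1.32  0.89 -0.22  2.43  1.61  1.75  2.73] model err mm [ 0.03 -0.01  0.01] [ 0. -0.  0.]
[[ 0.04056796 -0.008356    0.99914184]
 [ 0.96623014 -0.25433988 -0.04135874]
 [ 0.25446721  0.9670788  -0.00224423]]
```

View pics/c4.png

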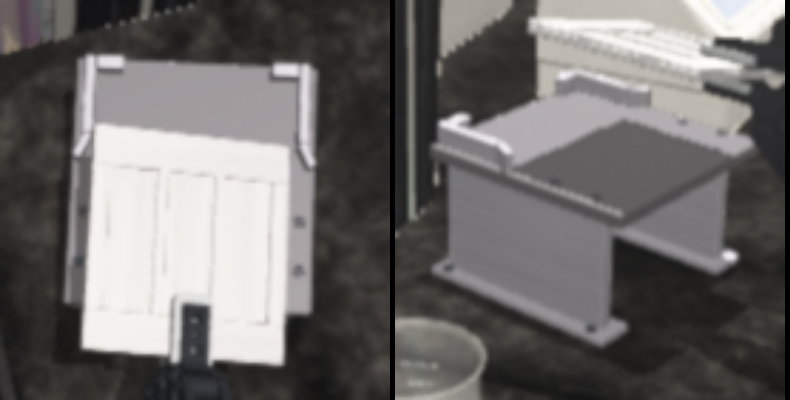

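Picture: the three pockets now face up. The plate is held level fore-and-aft above the deck, with about 15° of roll left. I'll check droop and yaw with a plane fit.

```bash
cat > pl.py <<'E'
from h import *
from scipy.spatial.transform import Rotation as R
def meas(d,img,zc,tol=.03,Rg=None):
    P=cloud("top",d); m=(abs(P[...,2]-zc)<tol)&(P[...,0]>.33)&(P[...,0]<.56)&(P[...,1]>.23)&(P[...,1]<.40)&(img.min(-1)>185)
    m=cv2.morphologyEx(m.astype(np.uint8),cv2.MORPH_OPEN,np.ones((3,3)))
    k,l,s,_=cv2.connectedComponentsWithStats(m); m=l==1+s[1:,4].argmax()
    X=P[m]; c=X.mean(0)
    for _ in range(3): 
        n=np.linalg.svd(X-X.mean(0),full_matrices=False)[2][2]; r=(X-X.mean(0))@n; X=X[abs(r)<2.5*r.std()]
    n*=np.sign(n[2]); return m,X.mean(0),n
E
python3 - <<'E'
from pl import *
d=np.load("pics/t4.npy"); p=cv2.imread("pics/t4.png")[:,:,::-1]
m,c,n=meas(d,p,.168); print(m.sum(),c,n)
o=get_obs(); M=R.from_rotvec(o['orientation']).as_matrix(); print("n in tool",M.T@n,"deg about tool x(pitch)",np.degrees(np.arcsin(M[:,2]@n)))
v,u=np.nonzero(m); K,Rc,t=cam("top"); dr=(np.linalg.inv(K)@np.c_[u,v,np.ones(len(u))].T).T@Rc; oc=-Rc.T@t
X=oc+dr*((((c-oc)@n)/(dr@n))[:,None]); T=(X-o['tcp_pos'])@M; print("plate rect in tool (x,z) mm",cv2.minAreaRect((T[:,[2,0]]*1000).astype(np.float32)))
E
```

```text
5030 [0.43190533 0.31676169 0.16815908] [-0.00747343 -0.25469858  0.96699161]
n in tool [0.0030546  0.99999476 0.00106979] deg about tool x(pitch) 0.06129455467243211
plate rect in tool (x,z) mm ((26.759479522705078, 3.116443634033203), (109.92694854736328, 119.63134002685547), 89.91350555419922)
```

```bash
python3 -m pendant '{"translation":[[-0.05,-0.05,-0.4],[-0.1,-0.1,-0.8],[-0.15,-0.16,-1.2],[-0.19,-0.16,-1.4],[-0.19,-0.16,-1.4],[-0.19,-0.16,-1.8],[-0.19,-0.16,-2.2],[-0.19,-0.16,-2.4],[-0.19,-0.16,-2.4]],"delta_rot":[[0,0,0],[-0.8,0,0],[-1.6,0.05,0],[-2.4,0.1,0],[-2.95,0.12,0],[-2.95,0.12,0],[-2.95,0.12,0],[-2.95,0.12,0],[-2.95,0.12,0]]}'; python3 plan3.py;  python3 - <<'E'
from pl import *
o=get_obs(); M=R.from_rotvec(o['orientation']).as_matrix(); print(M)
p,d=grab_frame("top"); m,c,n=meas(d,p,.108,.02); print(m.sum(),c,n)
v,u=np.nonzero(m); w=ray("top",np.c_[u,v],c[2]); print(rect(w))
E
```

```text
clock: 17.45
tcp_pos: [0.3984, 0.3105, 0.1034]
orientation: [1.232, 1.178, 1.18]
contact_force: [0.3, 0.2, -1.4]
grip_width: 0.0073
gripper_force: 72.2
joints [-1.35  1.05 -0.2   2.39  1.6   1.75  2.86] model err mm [ 0.01 -0.06 -0.1 ] [-0.  0. -0.]
[[ 0.04181536  0.00171911  0.99912388]
 [ 0.99912084 -0.00307925 -0.04180993]
 [ 0.00300468  0.99999378 -0.00184636]]
4731 [0.42713675 0.31283855 0.10689375] [ 0.00313808 -0.00313837  0.99999015]
(array([425.06216431, 311.95300293]), (111.8036117553711, 122.78898620605469), 87.49467468261719)
```

```bash
python3 -m pendant '{"translation":[[0,0,-0.12],[0,0,-0.22],[0,0,-0.3],[0,0,-0.34],[0,0,-0.34]],"delta_rot":[[0,0,0],[0,0,0],[0,0,0],[0,0,0],[0,0,0]]}'; python3 -m pendant '{"translation":[[0,0,-0.02],[0,0,-0.04],[0,0,-0.04]],"delta_rot":[[0,0,0],[0,0,0],[0,0,0]]}'
```

```text
clock: 18.12
tcp_pos: [0.3984, 0.3106, 0.0955]
orientation: [1.232, 1.178, 1.18]
contact_force: [-0.1, -0.0, -1.7]
grip_width: 0.0069
gripper_force: 72.2
clock: 18.5
tcp_pos: [0.3984, 0.3106, 0.0945]
orientation: [1.232, 1.178, 1.18]
contact_force: [-0.3, 0.2, -1.8]
grip_width: 0.0069
gripper_force: 72.2
```

```bash
python3 -m pendant '{"translation":[[0,0,-0.02],[0,0,-0.03],[0,0,-0.03]],"delta_rot":[[0,0,0],[0,0,0],[0,0,0]]}'; python3 -m pendant '{"translation":[[0,0,-0.015],[0,0,-0.03],[0,0,-0.03]],"delta_rot":[[0,0,0],[0,0,0],[0,0,0]]}'
```

```text
clock: 18.88
tcp_pos: [0.3985, 0.3106, 0.0941]
orientation: [1.232, 1.177, 1.181]
contact_force: [-1.2, 0.7, 0.6]
grip_width: 0.0072
gripper_force: 72.4
clock: 19.25
tcp_pos: [0.3985, 0.3106, 0.094]
orientation: [1.231, 1.176, 1.181]
contact_force: [-3.9, 0.2, 5.4]
grip_width: 0.007
gripper_force: 72.9
```

Contact confirmed (about 7 N). I'll release gently, then slide out to the left.

```bash
python3 -m pendant '{"translation":[[0,0,0.03],[0,0,0.03],[0,0,0.03],[0,0,0.03]],"delta_rot":[[0,0,0],[0,0,0],[0,0,0],[0,0,0]]}' 0.3 20;  python3 -m pendant '{"translation":[[0,0.3,0],[0,0.8,0],[0,1.6,0],[0,2.4,0],[0,3.2,0],[0,3.9,0],[0,3.9,0]],"delta_rot":[[0,0,0],[0,0,0],[0,0,0],[0,0,0],[0,0,0],[0,0,0],[0,0,0]]}'; python3 plan3.py
python3 - <<'E'
from pl import *
p,d=grab_frame("top"); m,c,n=meas(d,p,.098,.008); print(m.sum(),c,n)
v,u=np.nonzero(m); w=ray("top",np.c_[u,v],.098); print(rect(w))
cv2.imwrite("pics/c5.png",cv2.resize(p[160:310,280:430,::-1],(450,450)))
from kin import *
q=np.array(get_obs()["joints"]); a=np.radians(-2.3); print("now",q)
np.set_printoptions(precision=2,suppress=True)
ex=np.array([np.cos(a),np.sin(a),0]); ey=np.array([-np.sin(a),np.cos(a),0])
for tl in (0,15,30):
  for x,z in ((.34,.16),(.34,.094),(.42,.094)):
   for sg in (1,-1):
    th=np.radians(tl); zz=ex*np.sin(th)-np.array([0,0,np.cos(th)]); y=ey*sg; Rt=R.from_matrix(np.c_[np.cross(y,zz),y,zz])
    B=[]
    for s in range(6):
        k=ik(np.array([x,.3175,z]),Rt,np.array([-.4,.5,-.5,2.1,.7,.9,.26 if s<3 else -2.8])+np.random.default_rng(s).normal(0,.1,7),.05); B.append((k[1]+.1*k[2],k))
    k=min(B,key=lambda b:b[0])[1]; print(tl,x,z,sg,k[0],"%.4f %.3f"%k[1:])
E
```

```text
clock: 19.75
tcp_pos: [0.3985, 0.3106, 0.0937]
orientation: [1.233, 1.178, 1.18]
contact_force: [1.7, -0.4, 0.4]
grip_width: 0.0258
gripper_force: 0.0
clock: 20.62
tcp_pos: [0.3987, 0.4027, 0.0891]
orientation: [1.226, 1.186, 1.213]
contact_force: [0.1, 0.2, -0.1]
grip_width: 0.0254
gripper_force: 0.0
joints [-1.97  1.18  0.46  2.24  1.44  1.12  2.96] model err mm [ 0.13  0.11 -0.67] [-0. -0.  0.]
4752 [0.42332775 0.31285522 0.09769071] [ 8.84777734e-04 -4.21260179e-04  9.99999520e-01]
(array([424.5062561 , 312.08276367]), (111.86216735839844, 120.8863525390625), 85.35855102539062)
now [-1.9600295   1.18036386  0.45800749  2.24679883  1.43748993  1.11772649
  2.95925517]
0 0.34 0.16 1 [-0.33  0.29 -0.63  2.08  0.23  0.84  0.43] 0.0000 0.000
0 0.34 0.16 -1 [-0.23  0.31 -0.76  2.07  0.28  0.86 -2.76] 0.0000 0.000
0 0.34 0.094 1 [-0.36  0.4  -0.62  2.13  0.35  0.71  0.31] 0.0000 0.000
0 0.34 0.094 -1 [-0.28  0.43 -0.73  2.13  0.42  0.73 -2.89] 0.0000 0.000
0 0.42 0.094 1 [-0.29  0.48 -0.59  1.99  0.38  0.77  0.42] 0.0000 0.000
0 0.42 0.094 -1 [-0.21  0.51 -0.69  1.99  0.45  0.8  -2.78] 
[... 190 characters left out ...]
61  2.26  0.78  0.63 -0.2 ] 0.0000 0.000
15 0.34 0.094 -1 [-0.04  0.59 -1.23  2.23  1.09  0.95  2.7 ] 0.0000 0.000
15 0.42 0.094 1 [-0.42  0.41 -0.57  2.14  0.77  0.64 -0.03] 0.0000 0.000
15 0.42 0.094 -1 [-0.8   0.36 -0.12  2.17  0.52  0.52 -2.96] 0.0000 0.000
30 0.34 0.16 1 [-0.62  0.21 -0.67  2.32  0.99  0.79 -0.51] 0.0000 0.000
30 0.34 0.16 -1 [-0.24  0.33 -1.12  2.3   1.11  0.94  2.55] 0.0000 0.000
30 0.34 0.094 1 [-0.62  0.38 -0.7   2.36  1.24  0.8  -0.79] 0.0000 0.000
30 0.34 0.094 -1 [-0.51  0.42 -0.83  2.35  1.27  0.86  2.34] 0.0000 0.000
30 0.42 0.094 1 [-0.51  0.42 -0.63  2.27  1.29  0.74 -0.64] 0.0000 0.000
30 0.42 0.094 -1 [-0.49  0.43 -0.65  2.27  1.3   0.75  2.5 ] 0.0000 0.000
```

View pics/c5.png

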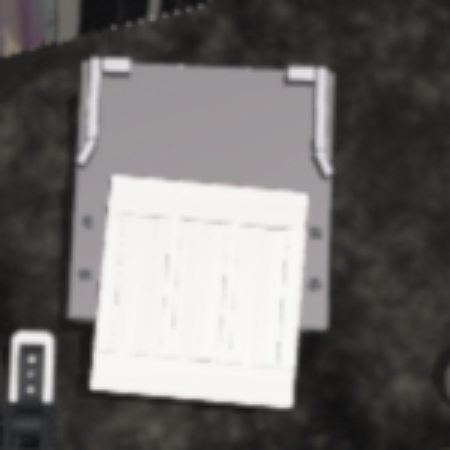

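The plate lies flat, pockets up, just overhanging the front and yawed about −2.4° relative to the stand, which the push will square. Next I'll reorient to tool-down for the push from the front.

```bash
cat > plan6.py <<'E'
from kin import *
from bench import get_obs
import sys
np.set_printoptions(precision=2,suppress=True)
n=int(sys.argv[1]); o=get_obs(); q=np.array(o["joints"]); p0=np.array(o["tcp_pos"]); R0=R.from_rotvec(o["orientation"])
a=np.radians(-2.3); ey=np.array([-np.sin(a),np.cos(a),0]); zz=np.array([0,0,-1.]); Rt=R.from_matrix(np.c_[np.cross(ey,zz),ey,zz])
qt=ik(np.array([.335,.316,.2]),Rt,np.array([-.33,.25,-.63,2.08,.23,.84,.43]),.05)
qA=ik(p0+[-.01,.01,.1 if n>20 else 0],toolR(np.radians(-2.3),1) if n>20 else R0,q)[0] if n>20 else q; print(qA,qt)
for i in range(n+1):
    qi=qA+(qt[0]-qA)*i/n; P,Rr,pts=fk(qi); print(i,"T",(P-p0)/.025,"R",np.degrees((Rr*R0.inv()).as_rotvec())/5,"tcp",P,"zax",Rr.as_matrix()[:,2],"wr",pts[5])
E
python3 plan6.py 24
```

```text
[-2.4   1.46  1.09  2.39  1.46  0.41  2.96] (array([-0.31,  0.22, -0.65,  2.05,  0.17,  0.92,  0.48]), np.float64(1.1151443829715756e-07), np.float64(1.0837393666837908e-06))
0 T [-0.22  0.2   3.96] R [0.08 0.05 0.86] tcp [0.39 0.4  0.19] zax [ 1.    0.05 -0.  ] wr [0.07 0.39 0.19]
1 T [ 0.58 -0.95  2.6 ] R [ 1.76  0.77 -0.16] tcp [0.41 0.38 0.15] zax [ 1.   -0.03 -0.07] wr [0.09 0.39 0.18]
2 T [ 1.14 -2.1   1.3 ] R [ 3.49  1.34 -1.28] tcp [0.43 0.35 0.12] zax [ 0.98 -0.11 -0.13] wr [0.11 0.38 0.17]
3 T [ 1.47 -3.2   0.07] R [ 5.25  1.77 -2.48] tcp [0.44 0.32 0.09] zax [ 0.96 -0.19 -0.2 ] wr [0.12 0.38 0.16]
4 T [ 1.59 -4.22 -1.07] R [ 7.05  2.04 -3.75] tcp [0.44 0.29 0.06] zax [ 0.93 -0.27 -0.27] wr [0.14 0.38 0.15]
5 T [ 1.53 -5.13 -2.12] R [ 8.86  2.16 -5.08] tcp [0.44 0.27 0.04] zax [ 0.88 -0.33 -0.33] wr [0.15 0.38 0.15]
6 T [ 1.32 -5.9  -3.05] R [10.67  2.11 -6.47] tcp [0.43 0.25 0.01] zax [ 0.83 -0.39 -0.4 ] wr [0.16 0.38 0.14]
7 T [ 0.99 -6.51 -3.85] R [12.48  1.89 -7.89] tcp [ 0.42  0.24 -0.01] zax [ 0.77 -0.44 -0.46] wr [0.17 0.38 0.14]
8 T [ 0.58 -6.96 -4.51] R [14.26  1.5
[... 1230 characters left out ...]
wr [0.31 0.38 0.34]
19 T [-2.49 -4.62 -1.45] R [-22.67  11.4   19.4 ] tcp [0.34 0.28 0.05] zax [ 0.05 -0.26 -0.96] wr [0.32 0.37 0.37]
20 T [-2.47 -4.28 -0.36] R [-20.74  12.12  18.26] tcp [0.34 0.29 0.08] zax [ 0.03 -0.21 -0.98] wr [0.33 0.36 0.4 ]
21 T [-2.46 -3.98  0.79] R [-18.86  12.75  17.12] tcp [0.34 0.3  0.11] zax [ 0.01 -0.15 -0.99] wr [0.33 0.35 0.43]
22 T [-2.46 -3.73  1.99] R [-17.04  13.29  16.  ] tcp [0.34 0.31 0.14] zax [ 0.  -0.1 -1. ] wr [0.34 0.34 0.46]
23 T [-2.5  -3.53  3.22] R [-15.27  13.77  14.9 ] tcp [0.34 0.31 0.17] zax [-0.   -0.05 -1.  ] wr [0.34 0.33 0.5 ]
24 T [-2.6  -3.35  4.44] R [-13.56  14.19  13.81] tcp [0.33 0.32 0.2 ] zax [ 0. -0. -1.] wr [0.33 0.32 0.53]
```

```bash
cat > plan7.py <<'E'
from kin import *
from bench import get_obs
import sys
np.set_printoptions(precision=2,suppress=True)
o=get_obs(); q=np.array(o["joints"]); p0=np.array(o["tcp_pos"]); R0=R.from_rotvec(o["orientation"])
RM=R.from_rotvec([.331,2.039,-.656])*R.from_euler("z",np.pi)
a=np.radians(-2.3); ey=np.array([-np.sin(a),np.cos(a),0]); zz=np.array([0,0,-1.]); RT=R.from_matrix(np.c_[np.cross(ey,zz),ey,zz])
mode=sys.argv[1]; n=int(sys.argv[2])
if mode=="M": k=ik(np.array([.40,.31,.25]),RM,np.array([-.73,.69,-.65,2.06,1.25,1.68,2.26]),.05)
else: k=ik(np.array([.335,.316,.18]),RT,np.array([-.33,.25,-.63,2.08,.23,.84,.43]),.05)
print(q,k)
for i in range(1,n+1):
    qi=q+(k[0]-q)*i/n; P,Rr,pts=fk(qi); print(i,"T",(P-p0)/.025,"R",np.degrees((Rr*R0.inv()).as_rotvec())/5,"tcp",P,"zax",Rr.as_matrix()[:,2],"wr",pts[5])
E
python3 plan7.py M 12
```

```text
[-1.96  1.18  0.46  2.25  1.44  1.12  2.96] (array([-0.79,  0.58, -0.73,  2.01,  1.12,  1.78,  2.34]), np.float64(1.478764107028792e-07), np.float64(1.0478338129606793e-06))
1 T [ 0.06 -0.58 -0.62] R [ 1.08  0.5  -0.78] tcp [0.4  0.39 0.07] zax [ 1.   -0.09 -0.05] wr [0.08 0.41 0.09]
2 T [ 0.03 -1.05 -1.02] R [ 2.21  0.9  -1.59] tcp [0.4  0.37 0.06] zax [ 0.98 -0.15 -0.09] wr [0.08 0.42 0.09]
3 T [-0.04 -1.4  -1.2 ] R [ 3.4   1.21 -2.42] tcp [0.4  0.36 0.06] zax [ 0.97 -0.21 -0.14] wr [0.08 0.43 0.1 ]
4 T [-0.13 -1.67 -1.14] R [ 4.62  1.42 -3.26] tcp [0.4  0.36 0.06] zax [ 0.95 -0.27 -0.18] wr [0.09 0.45 0.12]
5 T [-0.2  -1.86 -0.86] R [ 5.86  1.53 -4.11] tcp [0.39 0.35 0.07] zax [ 0.92 -0.32 -0.22] wr [0.09 0.46 0.14]
6 T [-0.24 -2.01 -0.35] R [ 7.12  1.53 -4.96] tcp [0.39 0.35 0.08] zax [ 0.89 -0.37 -0.26] wr [0.1  0.47 0.16]
7 T [-0.24 -2.15  0.36] R [ 8.4   1.43 -5.8 ] tcp [0.39 0.35 0.1 ] zax [ 0.86 -0.41 -0.29] wr [0.11 0.48 0.19]
8 T [-0.21 -2.3   1.27] R [ 9.67  1.23 -6.61] tcp [0.39 0.34 0.12] zax [ 0.83 -0.45 -0.32] wr [0.12 0.49 0.23]
9 T [-0.14 -2.51  2.36] R [10.94  0.94 -7.4 ] tcp [0.4  0.34 0.15] zax [ 0.8  -0.49 -0.35] wr [0.14 0.5  0.26]
10 T [-0.07 -2.78  3.6 ] R [12.19  0.54 -8.14] tcp [0.4  0.33 0.18] zax [ 0.77 -0.52 -0.38] wr [0.15 0.5  0.3 ]
11 T [-0.01 -3.14  4.97] R [13.42  0.05 -8.84] tcp [0.4  0.32 0.21] zax [ 0.74 -0.55 -0.4 ] wr [0.16 0.5  0.34]
12 T [ 0.   -3.59  6.44] R [14.62 -0.54 -9.47] tcp [0.4  0.31 0.25] zax [ 0.71 -0.57 -0.42] wr [0.17 0.5  0.39]
```

```bash
python3 -m pendant '{"translation":[[-0.1,0.2,0.5],[-0.2,0.3,1],[-0.3,0.3,1.6],[-0.3,0.3,2.2],[-0.3,0.3,2.8],[-0.3,0,3.4],[-0.3,-0.4,4],[-0.3,-0.9,4.6],[-0.2,-1.5,5.2],[-0.1,-2.1,5.8],[0,-2.8,6.2],[0,-3.5,6.4]],"delta_rot":[[1.1,0.5,-0.8],[2.2,0.9,-1.6],[3.4,1.2,-2.4],[4.6,1.4,-3.3],[5.9,1.5,-4.1],[7.1,1.5,-5],[8.4,1.4,-5.8],[9.7,1.2,-6.6],[10.9,0.9,-7.4],[12.2,0.5,-8.1],[13.4,0,-8.8],[14.6,-0.5,-9.5]]}' 0.5; python3 plan3.py; python3 plan7.py T 18
```

```text
clock: 22.18
tcp_pos: [0.4025, 0.3063, 0.2503]
orientation: [2.248, -0.373, 1.251]
contact_force: [1.0, -0.2, -0.9]
grip_width: 0.0428
gripper_force: 0.0
joints [-1.19  0.47 -0.19  2.04  0.99  1.54  2.45] model err mm [ 0.13  0.06 -0.02] [-0.  0. -0.]
[-1.19  0.47 -0.19  2.04  0.99  1.54  2.45] (array([-0.32,  0.25, -0.64,  2.07,  0.19,  0.88,  0.45]), np.float64(5.171839362333211e-08), np.float64(6.015980361668747e-07))
1 T [-0.13 -0.44 -0.52] R [ 1.35 -0.15 -1.09] tcp [0.4  0.3  0.24] zax [ 0.65 -0.58 -0.49] wr [0.19 0.49 0.4 ]
2 T [-0.3  -0.82 -1.  ] R [ 2.67 -0.35 -2.26] tcp [0.4  0.29 0.23] zax [ 0.6  -0.59 -0.54] wr [0.2  0.48 0.4 ]
3 T [-0.51 -1.14 -1.45] R [ 3.95 -0.59 -3.5 ] tcp [0.39 0.28 0.21] zax [ 0.55 -0.59 -0.6 ] wr [0.21 0.47 0.41]
4 T [-0.74 -1.39 -1.85] R [ 5.18 -0.87 -4.8 ] tcp [0.38 0.27 0.2 ] zax [ 0.49 -0.58 -0.65] wr [0.22 0.46 0.42]
5 T [-0.99 -1.58 -2.22] R [ 6.36 -1.2  -6.15] tcp [0.38 0.27 0.19] zax [ 0.44 -0.57 -0.7 ] wr [0.23 0.45 0.42]
6 T [-1.25 -1.7  -2.54] R [ 7.5  -1.57 -7.57] tcp [0.37 0.26 0.19] zax [ 0.39 -0.55 -0.74] wr [0.24 0.44 0.43]
7 T [-1.5
[... 658 characters left out ...]
[0.3  0.38 0.47]
13 T [-2.72 -1.05 -3.49] R [ 13.65  -5.35 -18.8 ] tcp [0.33 0.28 0.16] zax [ 0.09 -0.28 -0.96] wr [0.31 0.37 0.48]
14 T [-2.81 -0.8  -3.44] R [ 14.21  -6.06 -20.56] tcp [0.33 0.29 0.16] zax [ 0.06 -0.22 -0.97] wr [0.31 0.36 0.48]
15 T [-2.86 -0.52 -3.35] R [ 14.67  -6.8  -22.37] tcp [0.33 0.29 0.17] zax [ 0.04 -0.17 -0.98] wr [0.32 0.35 0.49]
16 T [-2.85 -0.22 -3.21] R [ 15.02  -7.58 -24.2 ] tcp [0.33 0.3  0.17] zax [ 0.02 -0.11 -0.99] wr [0.32 0.34 0.49]
17 T [-2.8   0.08 -3.03] R [ 15.24  -8.4  -26.07] tcp [0.33 0.31 0.17] zax [ 0.01 -0.06 -1.  ] wr [0.33 0.33 0.5 ]
18 T [-2.7   0.39 -2.81] R [ 15.33  -9.26 -27.96] tcp [0.33 0.32 0.18] zax [ 0. -0. -1.] wr [0.33 0.32 0.51]
```

```bash
python3 -m pendant '{"translation":[[-0.13,-0.4,-0.4],[-0.3,-0.8,-0.8],[-0.5,-1.1,-1.2],[-0.74,-1.4,-1.5],[-1,-1.6,-1.8],[-1.25,-1.7,-2.1],[-1.5,-1.76,-2.3],[-1.77,-1.77,-2.5],[-2,-1.7,-2.7],[-2.24,-1.6,-2.8],[-2.4,-1.5,-2.9],[-2.6,-1.3,-2.9]],"delta_rot":[[1.35,-0.15,-1.1],[2.67,-0.35,-2.26],[3.95,-0.6,-3.5],[5.2,-0.87,-4.8],[6.36,-1.2,-6.15],[7.5,-1.57,-7.57],[8.57,-2,-9.04],[9.6,-2.44,-10.55],[10.55,-2.94,-12.1],[11.4,-3.5,-13.7],[12.3,-4.1,-15.4],[13,-4.7,-17.1]]}' ; python3 plan3.py; python3 plan7.py T 7
```

```text
clock: 23.68
tcp_pos: [0.3364, 0.274, 0.1768]
orientation: [1.354, -2.73, 0.548]
contact_force: [0.3, 0.4, -0.1]
grip_width: 0.0426
gripper_force: 0.0
joints [-1.    0.26 -0.04  2.07  0.32  1.07  1.26] model err mm [ 0.14 -0.08  0.08] [ 0. -0.  0.]
[-1.    0.26 -0.04  2.07  0.32  1.07  1.26] (array([-0.32,  0.25, -0.64,  2.07,  0.19,  0.88,  0.46]), np.float64(5.196752107581751e-08), np.float64(6.046586528956779e-07))
1 T [-0.05  0.19 -0.17] R [ 0.67 -0.18 -1.48] tcp [0.34 0.28 0.17] zax [ 0.09 -0.29 -0.95] wr [0.31 0.37 0.48]
2 T [-0.09  0.39 -0.27] R [ 1.31 -0.33 -2.99] tcp [0.33 0.28 0.17] zax [ 0.07 -0.25 -0.97] wr [0.31 0.36 0.49]
3 T [-0.12  0.62 -0.32] R [ 1.94 -0.45 -4.53] tcp [0.33 0.29 0.17] zax [ 0.05 -0.2  -0.98] wr [0.32 0.35 0.49]
4 T [-0.14  0.87 -0.3 ] R [ 2.55 -0.54 -6.09] tcp [0.33 0.3  0.17] zax [ 0.03 -0.15 -0.99] wr [0.32 0.35 0.49]
5 T [-0.13  1.13 -0.22] R [ 3.13 -0.6  -7.67] tcp [0.33 0.3  0.17] zax [ 0.02 -0.1  -0.99] wr [0.33 0.34 0.5 ]
6 T [-0.1   1.4  -0.07] R [ 3.69 -0.63 -9.27] tcp [0.33 0.31 0.17] zax [ 0.01 -0.05 -1.  ] wr [0.33 0.33 0.5 ]
7 T [-0.06  1.68  0.13] R [  4.23  -0.63 -10.89] tcp [0.33 0.32 0.18] zax [ 0. -0. -1.] wr [0.33 0.32 0.51]
```

```bash
python3 -m pendant '{"translation":[[-0.05,0.2,0],[-0.09,0.4,0],[-0.12,0.62,0],[-0.14,0.87,0],[-0.13,1.13,0],[-0.1,1.4,0],[-0.06,1.7,0],[-0.06,1.73,-0.8],[-0.06,1.73,-1.6],[-0.06,1.73,-2.4],[-0.06,1.73,-3],[-0.06,1.73,-3]],"delta_rot":[[0.67,-0.18,-1.48],[1.3,-0.33,-3],[1.94,-0.45,-4.53],[2.55,-0.54,-6.1],[3.13,-0.6,-7.67],[3.7,-0.63,-9.27],[4.23,-0.63,-10.9],[4.23,-0.63,-10.9],[4.23,-0.63,-10.9],[4.23,-0.63,-10.9],[4.23,-0.63,-10.9],[4.23,-0.63,-10.9]]}' ; python3 plan3.py
```

```text
clock: 25.18
tcp_pos: [0.3346, 0.3185, 0.1006]
orientation: [0.055, 3.14, -0.007]
contact_force: [-0.0, 0.0, -0.1]
grip_width: 0.0425
gripper_force: 0.0
joints [-0.95  0.32  0.06  2.17 -0.02  0.66  0.66] model err mm [-0.02 -0.09  0.09] [0. 0. 0.]
```

```bash
python3 -m pendant '{"translation":[[0,-0.05,-0.2],[0,-0.05,-0.4],[0,-0.05,-0.4],[0.4,-0.06,-0.4],[0.7,-0.08,-0.4],[1,-0.09,-0.4],[1.3,-0.1,-0.4],[1.6,-0.11,-0.4],[1.9,-0.12,-0.4],[2.2,-0.13,-0.4],[2.4,-0.14,-0.4],[2.4,-0.14,-0.4]],"delta_rot":[[0,0,0],[0,0,0],[0,0,0],[0,0,0],[0,0,0],[0,0,0],[0,0,0],[0,0,0],[0,0,0],[0,0,0],[0,0,0],[0,0,0]]}' ; python3 plan3.py
```

```text
clock: 26.68
tcp_pos: [0.3959, 0.3167, 0.0912]
orientation: [0.054, 3.137, -0.003]
contact_force: [-0.7, -0.1, -1.1]
grip_width: 0.0428
gripper_force: 0.0
joints [-0.86  0.39  0.07  2.08 -0.04  0.67  0.77] model err mm [-0.05 -0.05 -0.02] [0. 0. 0.]
```

```bash
python3 - <<'E'
from h import *
p,d=grab_frame("side"); p2,_=grab_frame("wrist"); t,_=grab_frame("top")
b=np.zeros((400,790,3),np.uint8); b[:,:390]=cv2.resize(p[190:310,260:380,::-1],(390,400)); b[:,395:785]=cv2.resize(t[160:300,280:417,::-1],(390,400)); cv2.imwrite("pics/c6.png",b)
E
```

```text
(no output)
```

View pics/c6.png

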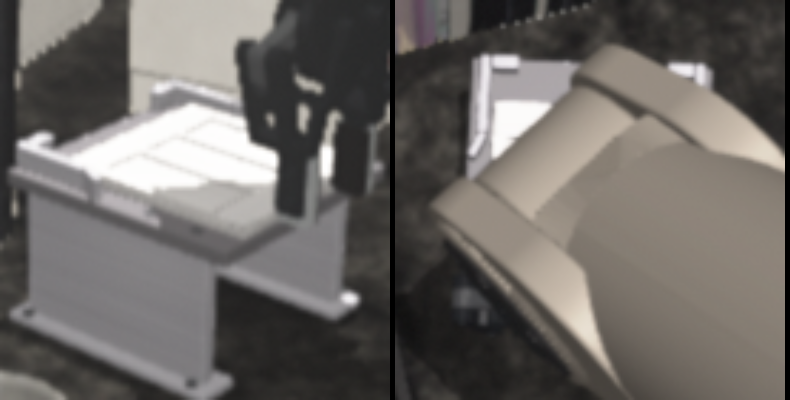

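The plate is flat and between the rail mouths, with its rear edge still short of the stops. I'll push the rest gently.

```bash
python3 -m pendant '{"translation":[[0.2,-0.01,0],[0.4,-0.02,0],[0.5,-0.02,0],[0.5,-0.02,0]],"delta_rot":[[0,0,0],[0,0,0],[0,0,0],[0,0,0]]}';python3 -m pendant '{"translation":[[0.06,0,0],[0.12,0,0],[0.12,0,0]],"delta_rot":[[0,0,0],[0,0,0],[0,0,0]]}'; python3 -m pendant '{"translation":[[0.04,0,0],[0.08,0,0],[0.08,0,0]],"delta_rot":[[0,0,0],[0,0,0],[0,0,0]]}'
```

```text
clock: 27.32
tcp_pos: [0.408, 0.3161, 0.0912]
orientation: [0.053, 3.138, -0.003]
contact_force: [0.7, -0.4, -0.7]
grip_width: 0.0428
gripper_force: 0.0
clock: 27.7
tcp_pos: [0.4106, 0.3162, 0.0912]
orientation: [0.053, 3.138, -0.003]
contact_force: [-1.2, -0.2, 0.7]
grip_width: 0.0428
gripper_force: 0.7
clock: 28.08
tcp_pos: [0.4128, 0.3162, 0.0912]
orientation: [0.053, 3.138, -0.003]
contact_force: [-0.7, -0.7, 0.7]
grip_width: 0.0429
gripper_force: 0.6
```

```bash
python3 -m pendant '{"translation":[[0.04,0,0],[0.06,0,0],[0.06,0,0]],"delta_rot":[[0,0,0],[0,0,0],[0,0,0]]}';python3 -m pendant '{"translation":[[0.04,0,0],[0.06,0,0],[0.06,0,0]],"delta_rot":[[0,0,0],[0,0,0],[0,0,0]]}'
```

```text
clock: 28.45
tcp_pos: [0.4142, 0.3162, 0.0912]
orientation: [0.053, 3.138, -0.003]
contact_force: [-1.2, 0.5, 0.5]
grip_width: 0.0428
gripper_force: 0.7
clock: 28.82
tcp_pos: [0.4152, 0.3162, 0.0911]
orientation: [0.052, 3.139, -0.004]
contact_force: [-3.7, 0.4, 2.1]
grip_width: 0.0429
gripper_force: 1.8
```

```bash
python3 -m pendant '{"translation":[[0.03,0,0],[0.06,0,0],[0.06,0,0]],"delta_rot":[[0,0,0],[0,0,0],[0,0,0]]}';python3 -m pendant '{"translation":[[0.03,0,0],[0.05,0,0],[0.05,0,0]],"delta_rot":[[0,0,0],[0,0,0],[0,0,0]]}'
```

```text
clock: 29.2
tcp_pos: [0.4153, 0.3162, 0.091]
orientation: [0.051, 3.141, -0.005]
contact_force: [-8.3, 0.2, 5.9]
grip_width: 0.0429
gripper_force: 4.0
clock: 29.58
tcp_pos: [0.4155, 0.3163, 0.0909]
orientation: [-0.051, -3.14, 0.006]
contact_force: [-10.9, -0.9, 8.3]
grip_width: 0.0427
gripper_force: 5.7
```

```bash
python3 -m pendant '{"translation":[[-0.3,0,0],[-1,0,0.1],[-1.8,0,0.8],[-1.8,0,2.5],[-1.8,0,4.5],[-1.6,-1,6.5],[-1.2,-3,7],[-0.8,-5.2,7],[-0.4,-7.4,7],[0,-9.6,7],[0.4,-11.8,7],[0.6,-13.5,7]],"delta_rot":[[0,0,0],[0,0,0],[0,0,0],[0,0,0],[0,0,0],[0,0,0],[0,0,0],[0,0,0],[0,0,0],[0,0,0],[0,0,0],[0,0,0]]}'; python3 - <<'E'
from pl import *
t,d=grab_frame("top"); s,_=grab_frame("side")
m,c,n=meas(d,t,.098,.008); v,u=np.nonzero(m); w=ray("top",np.c_[u,v],.098); print(m.sum(),c,n,rect(w))
b=np.zeros((400,790,3),np.uint8); b[:,:390]=cv2.resize(t[160:300,160:460,::-1],(390,182+218)); b[:,395:785]=cv2.resize(s[190:310,260:380,::-1],(390,400)); cv2.imwrite("pics/c7.png",b)
E
```

```text
clock: 31.08
tcp_pos: [0.433, -0.0236, 0.2664]
orientation: [0.055, 3.137, -0.003]
contact_force: [1.1, 0.0, 0.6]
grip_width: 0.0426
gripper_force: 0.0
4586 [0.48488461 0.31347216 0.09762209] [ 9.31518760e-04 -2.80756513e-04  9.99999527e-01] (array([486.13458252, 312.55227661]), (111.8858871459961, 121.30005645751953), 87.88863372802734)
```

View pics/c7.png

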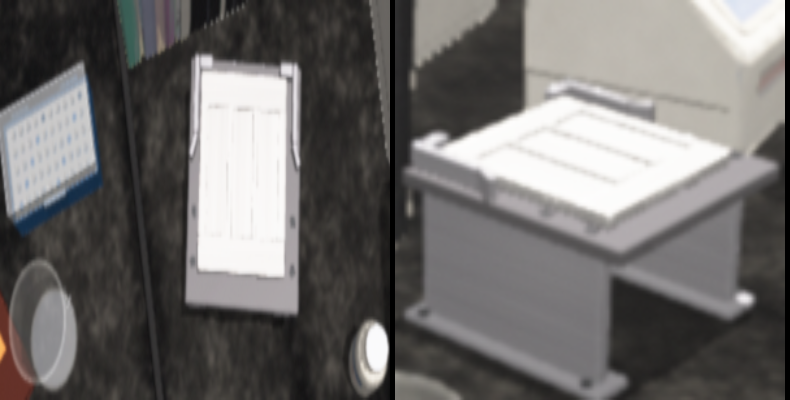

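The plate lies flat with its pockets up, square to the stand (yaw −2.1° against the stand's −2.3°) and against both stops. It is centred within about 2 mm of home, and the bystanders haven't moved. Handing in.

```bash
python3 -c "
from bench import *;print(hand_in())"
```

```text
the job is handed in; nothing more can be done
None
```

The slide plate is turned over, lying flat on the deck with its pockets up and home against both rear stops; the beaker, tip box and bottle were left where they stood, and the job was handed in at about 31 s.

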